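Packer from the magazine, then the post shoe on it

ROBOT

A 6-joint arm with a two-finger parallel gripper is mounted at the origin on the work surface. World frame = base frame: x ahead of the robot, y to its left, z up, the work surface at z = 0. Lengths are in mm, angles in rad, forces in N, time in s.
With the tool pointing down it reaches from about 275 to 875 mm from the base axis. Payload 12.5 kg.
Tool frame: the origin (TCP) lies at the very end of the fingers, on their centre line; the grasp point (between the pads) lies ctrl.tcp_to_grasp behind it (ctrl.tcp_to_grasp is the distance from the TCP to the grasp point, in mm); x points along the fingers, y is the direction in which the jaws open and shut, and the axes are right-handed (so a half turn about x gives the same grasp; the last joint's range is limited). The gripper opens to 85 mm and grips with 20 to 120 N. Pads are 22 mm wide; open, the fingers measure 114 mm over their backs; the gripper's body (76 mm by 85 mm) begins 54 mm behind the grasp point. The pads swing forward as they close: fully open they stand 13 mm farther back than shut.
Start: joints at [1.032, 0.351, 1.652, -0, 1.139, -0.085], TCP at [241.079, 494.333, 231.29] pointing down, gripper open.
Joint ranges: [-2.75, 2.75], [-0.79, 2.1], [0.01, 2.65], [-1.57, 4.71], [0.07, 3.14], [-2.87, 2.87]. Speed limits (rad/s): [2.22, 2.22, 2.79, 3.14, 3.14, 3.14].

INTERFACE

Orientations are given as a rotation vector (axis times angle).
In Python, from station import ctrl gives the robot as it stands. The module is installed in compiled form; this text tells all that it offers.
- The arm moves only by the tool arm_command, never from a script. Its argument "commands" is a list that holds one entry, the list of rows, each a list of 7 numbers: the closure, from 0 (fully open) to 1 (shut), then the shift along the tool's x, y, z in m, then the turn, a rotation vector about the tool's x, y, z in degrees. A call has 1 to 5 rows; each row shifts and turns the commanded pose from where the row before left it, along the tool's axes as they then stand; what a row does not reach is not made up. A row lasts 1/8 s, in which the tool goes at most 62.5 mm and 10.7 degrees, less where a joint would pass 70% of its speed; a pose out of reach is approached as far as the arm can. A call is refused whole if a number of a shift passes 0.0625 or a number of a turn 10.7, either way. A call with a gripper value outside its range is refused whole. The fingers move at their own pace and stop on an object; "grip_force" is the grip in N (left out, the last holds). Time passes only in rows, so rows that do not move let the fingers close. It gives the time, the measured TCP pose, the force and the opening at its end, in the units of the state.
- ctrl.state(): the state, without advancing time (a new reading comes with each control period).
- ctrl.get_image(name): name is "side" or "top" or "wrist"; returns (picture, depth): 400x640x3 uint8, red, green, blue; 400x640 float32, mm along the optical axis (not along the pixel's ray), 0 where there is no reading.
- ctrl.camera_info(name): a dict with "mtx" (3x3 intrinsics, pixels), "R" (3x3) and "t" (3): a world point X has camera coordinates R X + t. Camera axes: x right, y down, z forward; pixel columns grow to the right and rows downward; lengths in mm; the calibration is good to about 2 mm. The wrist camera is an equidistant fisheye: a pixel r from the principal point sees the ray r / f radians off the axis. A picture is of the moment at which its call begins: read the wrist's pose just before it. camera_info takes no time and is no camera call; for the wrist camera it gives the pose at the moment of the call.
- ctrl.sign_off(): hands the job in, once; it reports no verdict.
Trained networks look in the newest picture that a camera, given by its name, has taken for a name from the list of things; names that differ only in an ending like _2 or _b are one class to them, and where a whole thing is asked for, a point or a joint stands for the part that bears it (a point fixed in the world has none). Each returns a list of dicts, best first, with "confidence" (0 to 1); they miss things now and then, are a little off and sometimes report something else, mostly with a low value. They report only what shows in the picture. A call takes as long as a camera call. They do not tell look-alikes from the thing itself.
- ctrl.regions_of(query, camera): "region" (400x640 bool, what is visible of it) and "box" ([left, top, right, bottom] in pixels, round what is visible of it).
- ctrl.place_of(query, camera): "xy" ([column, row] in pixels: a listed point, or the origin of a listed thing).
The state is a dict: "clock": time; "joints": joint angles; "joint_velocities": joint speeds; "joint_efforts": joint torques, N m; "position": TCP position; "tcp_rot": TCP orientation; "ft_force": force on the tool from outside, world axes, zero at the start; "torque": the same for the moment, N m; "gripper_width": finger opening in mm.
Only numpy, scipy, OpenCV 4.12 (cv2) and the standard library are available. Lean on these libraries where they do the work, as an engineer would, in place of code of your own. Each camera call takes 0.05 s, during which the arm holds its last target.

TASK

Kit the tray for one post foot: push the bottom plywood packer part-way out of the magazine with its pusher, draw it right out so that the stack drops down, and lay it flat and fully home in the tray's pocket; then set the steel post shoe down on it, base down, lengthwise between the corner stops. Drop neither part, leave the other packers in the magazine and do not disturb the other things on the bench.

Things in the scene. Friction and masses are not known exactly. Their poses are not given: they have to be found in the camera images.
- magazine: Fixed gravity magazine. Origin on the bench under the chute's centre; x from the exit (-x side, roughly towards the robot) to the pusher (+x side), z up. The chute is four steel corner posts 125 mm tall, inside 94 (x) x 64 (y) mm, outside 102 x 78. It holds five flat packers one on another, which drop by themselves when the lowest has gone. Floor board: 44 mm wide, top 20 mm above the bench, x = -155 to +150.
- exit (a point): Sill of the exit: outer face of the front posts (magazine x = -51 mm), mid-width, on the floor board's top (20 mm above the bench). The gap above it is 21 mm high, so only the bottom packer passes. The board goes on 104 mm in front as an open apron; a packer on it overhangs 8 mm at each side. To grip a packer half out, lean the gripper's top away from the tall posts by 15 to 40 degrees.
- pusher (a joint): Sliding pusher at the magazine's rear, m: 0 = back (rest), 0.050 = fully in, at a hard stop. Pushed towards magazine -x it shoves only the bottom packer, until that sticks out about 40 mm past the exit. A spring (2 N at rest, 4 N at the end) brings it back when let go; the packer stays out.
- pusher_back (a point): Point in the middle of the rear (+x) face of the pusher's upright wooden handle, 100 mm above the bench; moves with the pusher. The handle is 14 mm thick (x), 36 mm wide (y), and its top is 125 mm above the bench. Axes as the magazine's.
- packer1_c (a point): Centre of the BOTTOM packer, a plywood plate 90 (x) x 60 (y) x 16 (z) mm, about 60 g; in the chute its centre is 28 mm above the bench. Its long axis is along the magazine's x.
- packer2_c (a point): Centre of packer number 2 from the bottom, same size, lying flat in the chute, at the start 44 mm above the bench.
- packer3_c (a point): Centre of packer number 3 from the bottom, same size, lying flat in the chute, at the start 60 mm above the bench.
- packer4_c (a point): Centre of packer number 4 from the bottom, same size, lying flat in the chute, at the start 76 mm above the bench.
- packer5_c (a point): Centre of packer number 5 from the bottom, same size, lying flat in the chute, at the start 92 mm above the bench.
- tray: Fixed plywood kit tray, a board 170 (x) x 120 (y) x 12 mm, origin under its centre, z up. In its middle a pocket for one packer, 96 (x) x 66 (y) mm, framed by lips 5 mm high and 8 mm wide. Four L-shaped corner stops, 30 mm above the board, stand round a space of 138 (x) x 98 (y) mm; between them the sides are open for 112 mm along x and 56 mm along y.
- tray_in (a point): Centre of the pocket's floor (12 mm above the bench); axes as the tray's. A packer fully home has its centre 8 mm above this, and the shoe on it has its centre point 46 mm above this.
- shoe_c (a point): Centre of the upright fin of the loose steel post shoe, 30 mm above its underside. Base plate 130 (x) x 90 (y) x 5 mm, with a fin 60 mm long (x), 10 mm thick (y), its top 55 mm above the underside; 0.65 kg; symmetrical under a half turn. Stands on its base on the bench.
- glue: Bystander: white glue bottle, upright, 60 mm diameter, 170 mm tall.
- hammer: Bystander: hammer lying flat, 260 mm long.
- offcut: Bystander: block of light wood, 140 x 70 x 45 mm.
- brush: Bystander: brush lying flat, 200 mm long.
- tin: Bystander: plain metal tin, 84 mm diameter, 100 mm tall.
- square: Bystander: joiner's try square lying flat, wooden stock 120 mm and steel blade 200 mm.
- log_end: Bystander: short piece of round log on its side, 90 mm diameter, 160 mm long.
Not all that is in view belongs to the job. Leave any black, blue or pink look-alike of the part that bears packer5_c alone.

How it is judged:
By the outcome, as a careful person would: the job done as asked, in the order asked, and still so for the second after the job is handed in, with the robot touching nothing.
It also fails if it takes over 67 s, if anything falls off the work surface, if the arm or the gripper's body presses on something with over 40 N, if the wrist force passes 120 N, or if a joint passes its speed limit or range.

## Working session

There is one attempt and no reset: what is moved stays moved. The work goes in short steps, Python scripts to look and compute and a tool call to move; the robot and the scene stay as the last step left them, time stands still between calls to the robot, and variables do not carry over. Pictures are saved under pics/ and viewed, and the job is handed in when it is done.

Besides the shell and the picture viewer there is one more tool, called after "Emit:" as name(argument=value, ...) on one line, values as JSON. arm_command: Moves the arm, as the interface text tells. Its arguments: {"type":"object","properties":{"commands":{"type":"array"},"grip_force":{"type":"number"}},"required":["commands"]}

```bash
mkdir -p pics; ls; python3 - <<'E'
from station import ctrl
import cv2, numpy as np
print(ctrl.state()); print(ctrl.tcp_to_grasp)
for n in ["side","top"]:
    p,d=ctrl.get_image(n); cv2.imwrite(f"pics/{n}0.png",p[:,:,::-1]); np.save(f"{n}0_d.npy",d); np.save(f"{n}0_p.npy",p)
    print(n,ctrl.camera_info(n))
E
```

```text
pics
{'clock': 0.0, 'joints': array([ 1.03240409e+00,  3.51188907e-01,  1.65240306e+00, -4.54443028e-05,
        1.13908073e+00, -8.45673689e-02]), 'joint_velocities': array([-0.00037098, -0.00141708,  0.00114846,  0.0001488 , -0.00083291,
        0.00120492]), 'joint_efforts': array([ 5.50479526e-04, -5.06102836e+01, -2.91416556e+01, -7.22822915e-05,
        4.42448276e-03,  2.29875366e-05]), 'position': array([240.93216265, 494.07007417, 230.7923315 ]), 'tcp_rot': array([ 0.35505489,  1.54163689, -0.35670126]), 'ft_force': array([-0.72325788, -0.71935559,  0.46288065]), 'torque': array([0.01313481, 0.03455096, 0.03470976]), 'gripper_width': 85.77471307909511}
18.700000000000003
side {'mtx': array([[513.72729426,   0.        , 322.16951045],
       [  0.        , 513.72729426, 189.01773556],
       [  0.        ,   0.        ,   1.        ]]), 'R': array([[ 0.92739639, -0.37406206,  0.00367512],
       [-0.18394464, -0.46455686, -0.8662282 ],
       [ 0.3257304 ,  0.80266089, -0.49963507]]), 't': array([-442.26409687,  161.21340425, 1352.40008325])}
top {'mtx': array([[439.94643044,   0.        , 312.68737062],
       [  0.        , 439.94643044, 201.90874565],
       [  0.        ,   0.        ,   1.        ]]), 'R': array([[ 0.02431326, -0.99966706, -0.0086388 ],
       [-0.99759166, -0.02369946, -0.06518604],
       [ 0.0649596 ,  0.01020288, -0.99783573]]), 't': array([1.20277735e-01, 5.10531041e+02, 1.42871505e+03])}
```

View pics/side0.png

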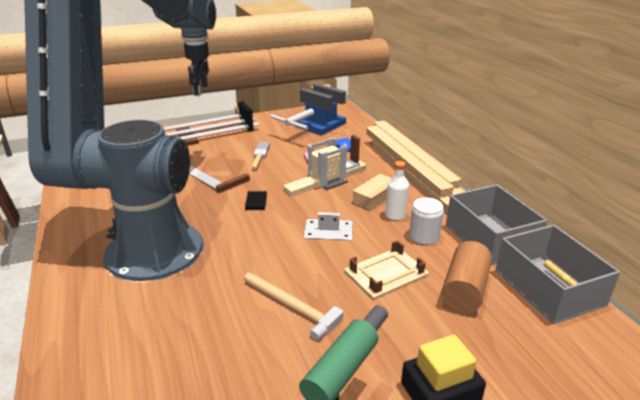

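View pics/top0.png

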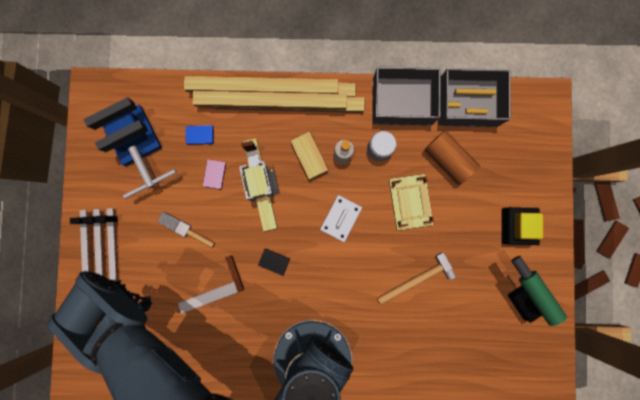

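```bash
cat > h.py <<'E'
from station import ctrl
import cv2, numpy as np
from scipy.spatial.transform import Rotation as Ro
np.set_printoptions(precision=2,suppress=True)
def grab(n,save=None):
    ci=ctrl.camera_info(n); p,d=ctrl.get_image(n)
    if save: cv2.imwrite(f"pics/{save}.png",p[:,:,::-1])
    return ci,p,d
def cloud(ci,d,fish=False):
    K=ci["mtx"]; v,u=np.mgrid[0:400,0:640]; return unproj(ci,u,v,d,fish)
def rays(ci,u,v,fish=False):
    K=ci["mtx"]; x=(np.asarray(u,float)-K[0,2])/K[0,0]; y=(np.asarray(v,float)-K[1,2])/K[1,1]
    if fish:
        r=np.hypot(x,y)+1e-12; s=np.tan(r)/r; x=x*s;y=y*s
    return np.stack([x,y,np.ones_like(x)],-1)
def unproj(ci,u,v,d,fish=False):
    c=rays(ci,u,v,fish)*np.asarray(d,float)[...,None]
    return (c-ci["t"])@ci["R"]
def onplane(ci,u,v,z,fish=False):
    r=rays(ci,u,v,fish)@ci["R"]; o=-ci["R"].T@ci["t"]
    return o+r*((z-o[2])/r[...,2])[...,None]
def proj(ci,X,fish=False):
    c=np.asarray(X)@ci["R"].T+ci["t"]; x=c[...,0]/c[...,2]; y=c[...,1]/c[...,2]
    if fish:
        r=np.hypot(c[...,0],c[...,1]); th=np.arctan2(r,c[...,2]); x=c[...,0]/r*th; y=c[...,1]/r*th
    K=ci["mtx"]; return np.stack([K[0,0]*x+K[0,2],K[1,1]*y+K[1,2]],-1)
E
python3 - <<'E'
from h import *
Z={"magazine":0,"exit":20,"pusher_back":100,"packer5_c":92,"tray":0,"tray_in":12,"shoe_c":30,"pusher":60}
for n in ["top","side"]:
    ci,p,d=grab(n)
    for q in Z:
        for r in ctrl.place_of(q,n)[:2]:
            u,v=r["xy"]; print(n,q,round(r["confidence"],2),np.array([u,v]),onplane(ci,np.array(u),np.array(v),Z[q]))
    if n=="top":
        c=cv2.resize(p[110:290,150:450],None,fx=2.6,fy=2.6,interpolation=cv2.INTER_CUBIC); cv2.imwrite("pics/topcrop.png",c[:,:,::-1])
    else:
        c=cv2.resize(p[120:310,230:450],None,fx=3,fy=3,interpolation=cv2.INTER_CUBIC); cv2.imwrite("pics/sidecrop.png",c[:,:,::-1])
E
```

```text
top magazine 0.71 [259.2 183.3] [569.42 192.46   0.  ]
top exit 0.73 [262.4 196.8] [523.05 177.84  20.  ]
top pusher_back 0.72 [249.1 144.1] [681.29 214.68 100.  ]
top pusher_back 0.49 [445.2 161. ] [ 642.04 -396.88  100.  ]
top packer5_c 0.94 [275.3 262.7] [314.66 122.47  92.  ]
top packer5_c 0.76 [200.1 136.7] [702.91 371.33  92.  ]
top tray_in 0.55 [411.9 202.9] [ 515.17 -313.88   12.  ]
top shoe_c 0.8 [342.4 218.6] [457.54 -85.46  30.  ]
top shoe_c 0.69 [309.6 159. ] [650.1   25.79  30.  ]Traceback (most recent call last):
  File "<stdin>", line 6, in <module>
ValueError: it knows: brush, exit, glue, hammer, log_end, magazine, offcut, packer1, packer2, packer3, packer4, packer5, pusher_back, shoe, square, tin, tray, tray_in
```

```bash
python3 - <<'E'
from h import *
Z={"magazine":0,"exit":20,"pusher_back":100,"packer5_c":92,"tray":0,"tray_in":12,"shoe_c":30}
for n in ["top","side"]:
    ci,p,d=grab(n)
    for q in (Z if n=="side" else []):
        for r in ctrl.place_of(q,n)[:2]:
            u,v=r["xy"]; print(n,q,round(r["confidence"],2),np.array([u,v]),onplane(ci,np.array(u),np.array(v),Z[q]))
    if n=="top":
        c=cv2.resize(p[110:290,150:450],None,fx=2.6,fy=2.6,interpolation=cv2.INTER_CUBIC); cv2.imwrite("pics/topcrop.png",c[:,:,::-1])
    else:
        c=cv2.resize(p[120:310,230:450],None,fx=3,fy=3,interpolation=cv2.INTER_CUBIC); cv2.imwrite("pics/sidecrop.png",c[:,:,::-1])
E
```

```text
side magazine 0.65 [323.9 180.1] [559.1  188.64   0.  ]
side exit 0.92 [315.8 178.2] [525.88 176.54  20.  ]
side exit 0.62 [234.2 184.5] [271.95 232.68  20.  ]
side pusher_back 0.67 [353.7 143.4] [676.38 217.12 100.  ]
side pusher_back 0.32 [285.4 304.7] [ 224.13 -428.27  100.  ]
side packer5_c 0.81 [256.4 200.3] [282.73  -2.49  92.  ]
side packer5_c 0.51 [343.9 143.7] [652.5  242.51  92.  ]
side tray 0.66 [385.9 275.5] [ 518.37 -317.22    0.  ]
side tray 0.54 [395.3 214. ] [676.74 -78.95   0.  ]
side tray_in 0.62 [386.8 272.5] [ 518.19 -320.55   12.  ]
side tray_in 0.29 [232.8 182.9] [272.99 258.67  12.  ]
side shoe_c 0.66 [330.5 221. ] [467.52 -84.57  30.  ]
side shoe_c 0.22 [388.  273.7] [ 507.12 -344.7    30.  ]
```

View pics/topcrop.png

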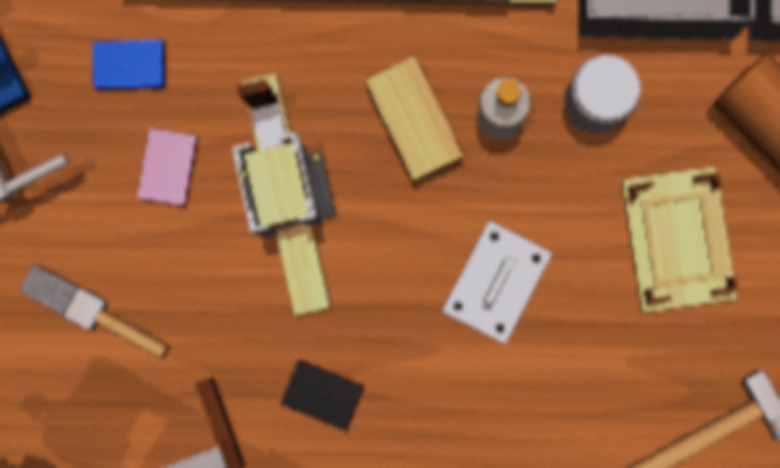

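View pics/sidecrop.png

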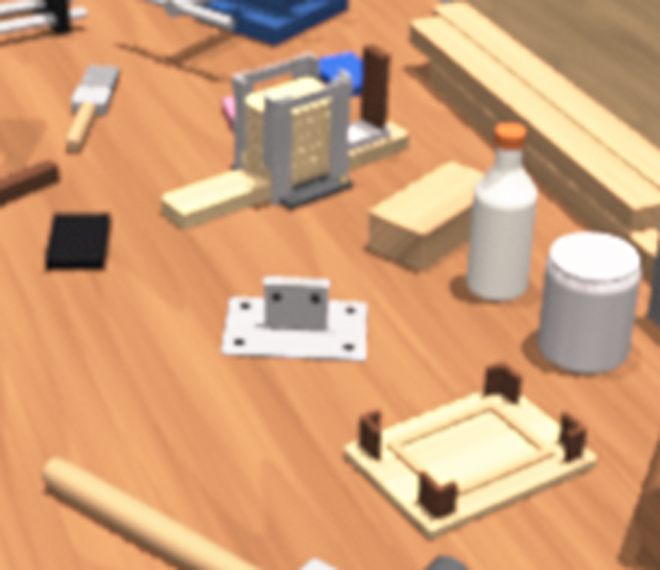

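```bash
cat > fit.py <<'E'
from h import *
def rect(P):
    r=cv2.minAreaRect(P[:,:2].astype(np.float32)); c,(w,h),a=r
    if w<h: w,h=h,w; a+=90
    return np.array([*c,w,h,(a+90)%180-90])
def sel(X,c,rad,z0,z1):
    m=(np.hypot(X[...,0]-c[0],X[...,1]-c[1])<rad)&(X[...,2]>z0)&(X[...,2]<z1); return m
E
python3 - <<'E'
from fit import *
for n in ["top","side"]:
    ci,p,d=grab(n); X=cloud(ci,d)
    m=sel(X,(450,0),600,-15,15); print(n,"bench z",np.median(X[m][:,2]),X[m][:,2].std(), (d==0).mean())
    for nm,c,rad,z0,z1 in [("packer5",(585,190),75,90,110),("apron",(500,175),70,13,28),("tray",(517,-317),115,6,60),("shoebase",(460,-85),90,3,12),("fin",(460,-85),60,35,70),("handle",(670,210),50,90,135)]:
        m=sel(X,c,rad,z0,z1).astype(np.uint8)
        k,l,s,_=cv2.connectedComponentsWithStats(m); 
        if k<2: print(nm,"none"); continue
        i=1+np.argmax(s[1:,4]); P=X[l==i]; print(n,nm,len(P),rect(P),"zmed",np.median(P[:,2]),"mean",P[:,:2].mean(0))
E
```

```text
top bench z 1.362314981234365 3.8563733953940393 0.00391015625
top packer5 576 [569.31 191.82  97.74  66.96  11.81] zmed 100.78408168698168 mean [569.36 190.89]
top apron 378 [479.48 167.18  94.61  44.99  15.12] zmed 20.598075209868576 mean [479.74 166.94]
top tray 1891 [ 521.44 -312.91  174.29  129.37   10.87] zmed 13.518131837253684 mean [ 520.32 -309.21]
top shoebase 916 [461.88 -73.01 155.46 120.79 -31.3 ] zmed 6.125010460545566 mean [460.66 -80.08]
top fin 63 [461.51 -80.43  60.     9.47 -25.5 ] zmed 55.24789139096411 mean [460.22 -79.95]
top handle 83 [678.89 218.42  36.39  14.49 -74.07] zmed 123.40300655288551 mean [677.65 217.  ]
side bench z 0.019446871207736808 3.7057758964794396 0.00723046875
side packer5 292 [568.24 185.26 107.13  80.3   11.9 ] zmed 99.54114079706545 mean [567.08 182.26]
side apron 316 [497.06 159.78 121.95  82.91  24.13] zmed 19.561036641789464 mean [492.19 161.21]
side tray 2474 [ 521.06 -313.86  172.    123.76   10.  ] zmed 12.820157498243944 mean [ 518.59 -318.88]
side shoebase 589 [460.68 -86.29 131.48  95.21 -24.92] zmed 5.226812685164675 mean [457.57 -94.26]
side fin 172 [460.73 -86.    58.21  15.88 -25.69] zmed 47.638302235474384 mean [460.02 -87.18]
side handle 105 [680.54 213.18  37.12  20.24 -72.74] zmed 109.52476454572042 mean [677.6  210.23]
```

```bash
python3 - <<'E'
from h import *
s=ctrl.state(); R=Ro.from_rotvec(s["tcp_rot"]).as_matrix(); print(R)
ci,p,d=grab("wrist","w0"); print(ci); 
c=-ci["R"].T@ci["t"]; print("cam in tool",R.T@(c-s["position"]), "cam z in tool",R.T@ci["R"][2], "cam x in tool", R.T@ci["R"][0]); print((d==0).mean())
E
```

```text
[[-0.    0.44  0.9 ]
 [-0.    0.9  -0.44]
 [-1.   -0.   -0.  ]]
{'mtx': array([[309.71,   0.  , 320.67],
       [  0.  , 309.71, 198.33],
       [  0.  ,   0.  ,   1.  ]]), 'R': array([[ 0.44,  0.9 ,  0.  ],
       [ 0.86, -0.42,  0.28],
       [ 0.25, -0.12, -0.96]]), 't': array([-549.82,  -36.9 ,  378.65])}
cam in tool [-142.88   -0.41  -70.63] cam z in tool [0.96 0.   0.28] cam x in tool [-0.  1. -0.]
0.00914453125
```

View pics/w0.png

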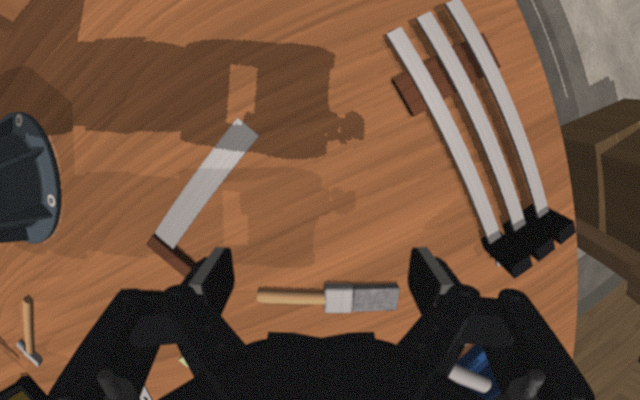

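Emit:
arm_command(commands=[[[0,-0.025,0,0,-10,0,0],[0,-0.025,0,0,-10,0,0],[0,-0.025,0,0,-10,0,0],[0,-0.025,0,0,-10,0,0],[0.5,0,-0.054,0.029,0,0,0]]], grip_force=40)

```text
clock: 1.72
position: [281.7, 450.5, 333.0]
tcp_rot: [-0.195, 1.56, 0.199]
ft_force: [1.8, 0.8, -0.5]
gripper_width: 69.4
```

Emit:
arm_command(commands=[[[1,0,-0.054,0.029,0,0,0],[1,0,-0.054,0.029,0,0,0],[1,0,-0.054,0.029,0,0,0],[1,0,-0.054,0.029,0,0,0],[1,0,-0.054,0.029,0,0,0]]])

```text
clock: 2.35
position: [489.4, 220.3, 331.5]
tcp_rot: [-0.192, 1.562, 0.192]
ft_force: [0.2, 0.2, -0.0]
gripper_width: 0.3
```

Emit:
arm_command(commands=[[[1,0,-0.054,0.029,0,0,0],[1,0,0,0,0,0,0]]])

```text
clock: 2.6
position: [531.3, 173.8, 330.7]
tcp_rot: [-0.189, 1.563, 0.188]
ft_force: [0.3, 0.5, 0.1]
gripper_width: 0.1
```

```bash
python3 - <<'E'
from h import *
ci,p,d=grab("wrist","w1"); s=ctrl.state(); print(s["position"],s["clock"],Ro.from_rotvec(s["tcp_rot"]).as_matrix())
np.savez("w1.npz",p=p,d=d,**ci)
E
```

```text
[530.13 175.44 330.88] 2.65 [[-0.   -0.24  0.97]
 [-0.    0.97  0.24]
 [-1.    0.   -0.  ]]
```

View pics/w1.png

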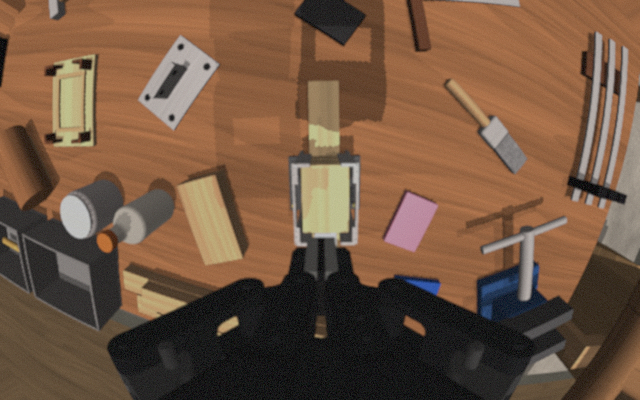

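```bash
cat >> fit.py <<'E'
def comp(m,X,c):
    k,l,s,_=cv2.connectedComponentsWithStats(m.astype(np.uint8))
    if k<2: return None
    i=1+np.argmax(s[1:,4]); return X[l==i]
E
python3 - <<'E'
from fit import *
w=np.load("w1.npz"); ci=dict(mtx=w["mtx"],R=w["R"],t=w["t"]); d=w["d"]; p=w["p"]; X=cloud(ci,d,True)
m=sel(X,(450,100),200,-10,10); print("bench",np.median(X[m][:,2]),X[m][:,2].std())
for nm,c,rad,z0,z1 in [("packer5",(572,188),75,88,112),("apron",(475,165),70,12,28),("tray",(517,-317),115,6,60),("shoebase",(460,-85),90,3,14),("fin",(460,-85),60,40,70),("posts",(570,188),90,115,135)]:
    P=comp(sel(X,c,rad,z0,z1),X,c)
    print(nm,len(P),rect(P),"z",np.median(P[:,2]),P[:,:2].mean(0))
# colour-based packer5 top: yellow mask
hsv=cv2.cvtColor(p,cv2.COLOR_RGB2HSV)
for (u,v) in [(325,200),(323,115),(323,85),(298,200)]: print(p[v,u],hsv[v,u],X[v,u])
cv2.imwrite("pics/w1c.png",cv2.resize(p[70:260,240:420],None,fx=3,fy=3,interpolation=cv2.INTER_CUBIC)[:,:,::-1])
E
```

```text
bench 0.3521334426136449 1.8141681740110784
packer5 3470 [568.76 187.93 102.57  72.29  15.26] z 100.32246439318602 [568.86 188.46]
apron 2261 [471.68 162.19 110.87  43.6   14.15] z 20.313956252999482 [471.66 162.58]
tray 3880 [ 521.42 -311.68  170.65  123.47    9.64] z 12.781631298269527 [ 520.51 -305.32]
shoebase 3115 [461.75 -83.04 131.16  91.69 -26.13] z 5.244584891197526 [460.73 -76.54]
fin 401 [461.96 -82.76  60.63  11.8  -25.19] z 54.2450765239751 [461.9  -80.71]
posts 539 [561.23 216.09 103.65  20.77  14.86] z 122.95523156059744 [558.16 219.67]
[192 185 136] [ 26  74 192] [568.41 187.95 101.96]
[149 122  94] [ 15  94 149] [467.95 161.17  19.04]
[146 120  89] [ 16 100 146] [425.21 150.65  20.31]
[81 81 81] [ 0  0 81] [605.49 154.68   7.24]
```

View pics/w1c.png

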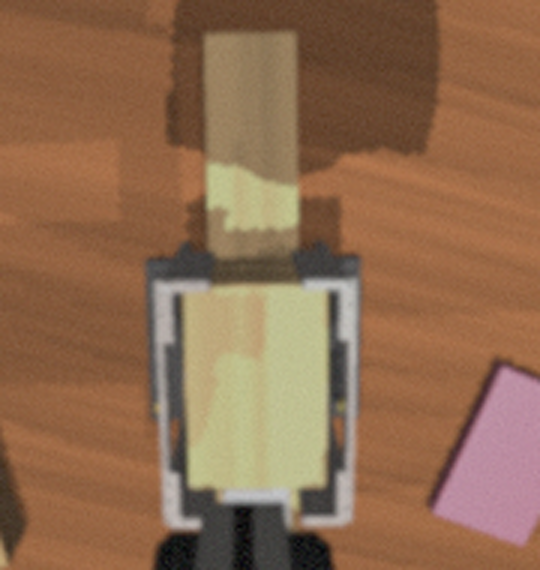

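Emit:
arm_command(commands=[[[1,0.025,0.0005,0.0475,0,0,0],[1,0.025,0.0005,0.0475,0,0,0],[1,0.025,0.0005,0.0475,0,0,0],[1,0.025,0.0005,0.0475,0,0,0],[1,0,0,0,0,0,0]]])

```text
clock: 3.28
position: [713.1, 226.2, 226.0]
tcp_rot: [-0.194, 1.569, 0.193]
ft_force: [0.5, 0.4, -0.4]
gripper_width: 0.2
```

```bash
cat >> fit.py <<'E'
MO=np.array([568.5,187.5]); MY=np.deg2rad(14.2)
def tomag(P): 
    d=np.asarray(P)[...,:2]-MO; c,s=np.cos(MY),np.sin(MY); return np.stack([d[...,0]*c+d[...,1]*s,-d[...,0]*s+d[...,1]*c],-1)
def where():
    s=ctrl.state(); R=Ro.from_rotvec(s["tcp_rot"]).as_matrix()
    print("t",round(s["clock"],2),"pos",s["position"],"mag",tomag(s["position"]),"xdir",R[:,0],"z-yaw",np.degrees(np.arctan2(R[1,2],R[0,2])),"F",s["ft_force"],"w",round(s["gripper_width"],1))
    return s,R
E
python3 - <<'E'
from fit import *
where()
ci,p,d=grab("wrist","w2"); X=cloud(ci,d,True); np.savez("w2.npz",p=p,d=d,**ci)
P=X[sel(X,(678,215),50,110,140)]; 
q=tomag(P); print(len(q),q.min(0),q.max(0),np.percentile(q,[2,50,98],axis=0),np.median(P[:,2]))
E
```

```text
t 3.27 pos [713.06 226.23 226.04] mag [149.65   2.09] xdir [-0.01 -0.   -1.  ] z-yaw 14.081942904213596 F [ 0.47  0.42 -0.36] w 0.2
834 [107.91 -16.48] [121.77  19.04] [[108.07 -15.56]
 [114.09   1.28]
 [121.55  18.07]] 124.84365515116858
```

View pics/w2.png

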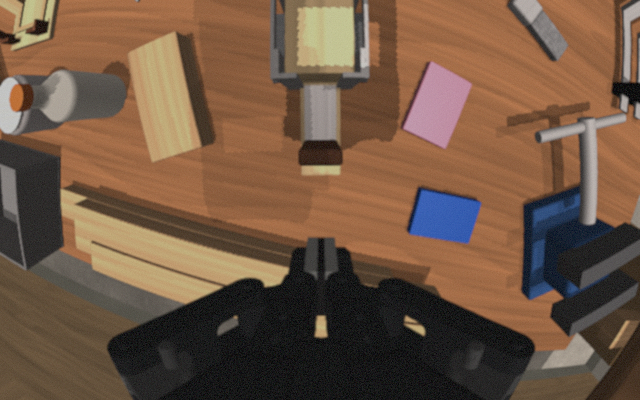

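Emit:
arm_command(commands=[[[1,0.046,-0.001,0,0,0,0],[1,0.046,0,0,0,0,0],[1,0.044,0,0,0,0,0],[1,0,0,-0.008,0,0,0]]])

```text
clock: 3.82
position: [703.4, 222.0, 93.9]
tcp_rot: [-0.193, 1.566, 0.192]
ft_force: [-0.3, 0.2, 0.2]
gripper_width: -0.3
```

Emit:
arm_command(commands=[[[1,0,0,-0.01,0,0,0],[1,0,0,-0.01,0,0,0],[1,0,0,-0.01,0,0,0]]])

```text
clock: 4.2
position: [678.2, 215.1, 98.9]
tcp_rot: [-0.191, 1.555, 0.193]
ft_force: [8.0, 3.7, -0.2]
gripper_width: 0.0
```

```bash
python3 - <<'E'
from fit import *
where()
ci,p,d=grab("wrist","w3")
E
```

```text
t 4.2 pos [678.16 215.11  98.86] mag [113.08  -0.13] xdir [ 0.01  0.   -1.  ] z-yaw 14.004604293466267 F [ 7.96  3.65 -0.19] w 0.0
```

View pics/w3.png

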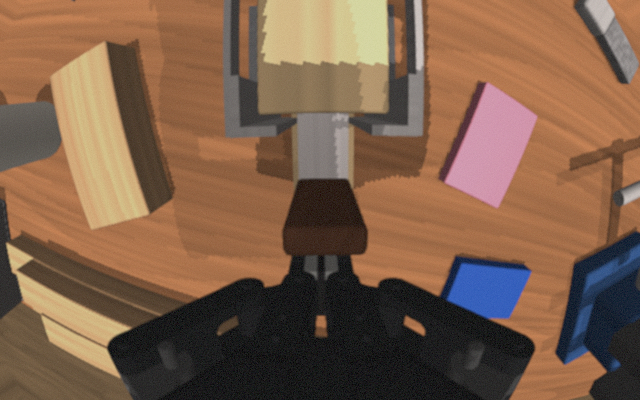

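Emit:
arm_command(commands=[[[1,0.003,0,-0.01,0,0,0],[1,0.003,0,-0.01,0,0,0],[1,0,0,-0.006,0,0,0],[1,0,0,0,0,0,0]]])

```text
clock: 4.75
position: [653.6, 208.5, 93.5]
tcp_rot: [-0.191, 1.554, 0.192]
ft_force: [6.0, 0.2, 3.9]
gripper_width: 0.2
```

```bash
python3 - <<'E'
from fit import *
where()
ci,p,d=grab("wrist","w4"); X=cloud(ci,d,True)
P=X[sel(X,(640,205),60,110,140)]; q=tomag(P); print(len(q),np.percentile(q,[2,50,98],axis=0))
ci,p,d=grab("side"); X=cloud(ci,d)
cv2.imwrite("pics/s4.png",cv2.resize(p[120:220,260:400],None,fx=5,fy=5,interpolation=cv2.INTER_CUBIC)[:,:,::-1])
P=X[sel(X,(470,163),80,28,45)]; q=tomag(P); print(len(q),np.percentile(q,[2,50,98],axis=0))
E
```

```text
t 4.75 pos [653.59 208.49  93.54] mag [87.64 -0.52] xdir [ 0.01  0.   -1.  ] z-yaw 14.00060755006149 F [6.01 0.16 3.88] w 0.2
9938 [[ 27.46 -36.86]
 [ 62.4   -0.32]
 [ 87.86  38.16]]
199 [[-88.14 -38.4 ]
 [-63.69  -7.09]
 [-36.32  32.57]]
```

View pics/s4.png

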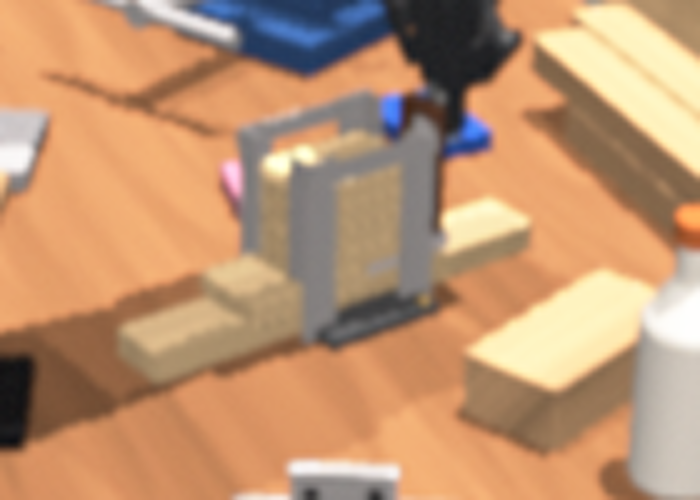

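Emit:
arm_command(commands=[[[1,0,0,-0.003,0,0,0],[1,0,0,-0.002,0,0,0]]])

```text
clock: 5.1
position: [649.3, 207.4, 93.4]
tcp_rot: [-0.191, 1.553, 0.192]
ft_force: [15.0, 2.6, 3.3]
gripper_width: 0.2
```

```bash
python3 - <<'E'
from fit import *
where()
E
```

```text
t 5.1 pos [649.34 207.39  93.37] mag [83.25 -0.55] xdir [ 0.01  0.   -1.  ] z-yaw 13.997196940372165 F [14.99  2.55  3.26] w 0.2
```

Emit:
arm_command(commands=[[[1,0,0,0.02,0,0,0],[1,-0.05,0,0.005,0,0,0],[0.5,-0.05,0,0,0,0,0],[0,-0.05,0,0,0,0,0],[0,0,0.001,-0.0585,0,0,0]]])

```text
clock: 5.72
position: [617.3, 200.5, 246.5]
tcp_rot: [-0.19, 1.548, 0.193]
ft_force: [1.0, 1.4, -0.3]
gripper_width: 54.4
```

Emit:
arm_command(commands=[[[0,0,0,-0.0585,0,0,0],[0,0,0,-0.0585,0,0,0],[0,0,0,-0.0585,0,0,0],[0,0,0,0,0,-10,0],[0,0,0,0,0,-10,0]]])

```text
clock: 6.35
position: [443.3, 157.3, 241.7]
tcp_rot: [-0.148, 1.206, 0.214]
ft_force: [-0.8, -0.4, -0.9]
gripper_width: 85.7
```

Emit:
arm_command(commands=[[[0,0,0,0,0,-10,0],[0,0,0,0,0,0,0]]])

```text
clock: 6.6
position: [441.6, 156.9, 239.9]
tcp_rot: [-0.128, 1.041, 0.222]
ft_force: [0.1, 1.1, 0.8]
gripper_width: 85.3
```

```bash
python3 - <<'E'
from fit import *
s,R=where()
ci,p,d=grab("wrist","w5"); X=cloud(ci,d,True)
P=X[sel(X,(490,165),60,30,43)]; q=tomag(P); print(len(q),np.percentile(q,[2,50,98],axis=0))
h=np.array([np.cos(MY),np.sin(MY),0]); tgt=np.r_[MO,0]+np.array([-66*h[0]-1*-0,-66*h[1],10]); print("to target in tool", R.T@(tgt-s["position"]))
E
```

```text
t 6.6 pos [441.62 156.94 239.92] mag [-130.5    1.5] xdir [ 0.49  0.12 -0.87] z-yaw 14.010300855024715 F [0.07 1.15 0.8 ] w 85.3
2015 [[-91.15 -28.91]
 [-69.86   0.2 ]
 [-45.8   28.81]]
to target in tool [231.34  -1.29 -59.2 ]
```

View pics/w5.png

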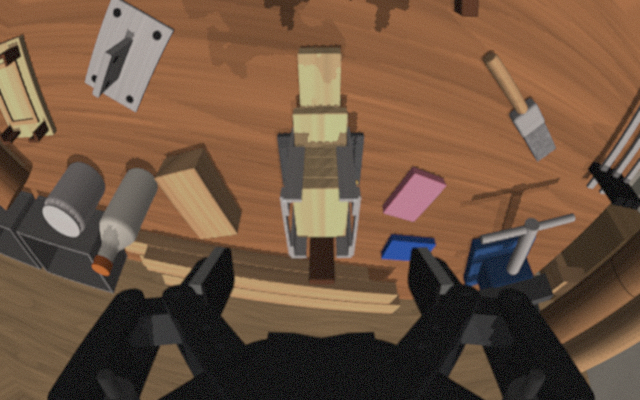

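Emit:
arm_command(commands=[[[0,0.055,-0.0005,-0.03,0,0,0],[0,0.056,-0.0005,-0.029,0,0,0],[0,0.045,0,0,0,0,0],[0,0.045,0,0,0,0,0],[0,0.03,0,0,0,0,0]]])

```text
clock: 7.28
position: [522.2, 177.3, 45.9]
tcp_rot: [-0.135, 1.107, 0.219]
ft_force: [-0.3, 0.5, -0.0]
gripper_width: 85.4
```

Emit:
arm_command(commands=[[[0,0,0,0,0,0,0],[0,0,0,0,0,0,0]]])

```text
clock: 7.52
position: [519.8, 176.7, 47.3]
tcp_rot: [-0.135, 1.105, 0.219]
ft_force: [0.2, -0.2, 0.3]
gripper_width: 85.4
```

```bash
python3 - <<'E'
from fit import *
s,R=where()
ci,p,d=grab("wrist","w6")
h=np.array([np.cos(MY),np.sin(MY),0]); tgt=np.r_[MO,0]+np.array([-66*h[0]-1*-0,-66*h[1],10]); print("to target in tool", R.T@(tgt-s["position"]))
E
```

```text
t 7.53 pos [519.83 176.73  47.26] mag [-49.83   1.5 ] xdir [ 0.43  0.11 -0.9 ] z-yaw 14.004766268096075 F [ 0.16 -0.23  0.34] w 85.4
to target in tool [ 26.2   -1.57 -31.03]
```

View pics/w6.png

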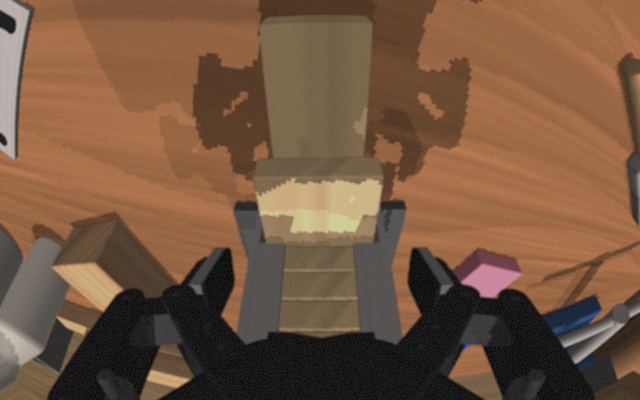

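Emit:
arm_command(commands=[[[0,0,-0.001,-0.016,0,0,0],[0,0,0,-0.015,0,0,0],[0,0,0,0,0,-4,0],[0,0,0,0,0,0,0]]])

```text
clock: 8.07
position: [508.8, 174.6, 65.8]
tcp_rot: [-0.133, 1.084, 0.22]
ft_force: [-0.4, 1.1, -1.3]
gripper_width: 85.2
```

```bash
python3 - <<'E'
from fit import *
s,R=where()
h=np.array([np.cos(MY),np.sin(MY),0]); tgt=np.r_[MO,0]+np.array([-66*h[0]-1*-0,-66*h[1],10]); print("to target in tool", R.T@(tgt-s["position"]))
E
```

```text
t 8.07 pos [508.82 174.59  65.77] mag [-61.02   2.12] xdir [ 0.45  0.11 -0.89] z-yaw 14.01283180527405 F [-0.38  1.1  -1.31] w 85.2
to target in tool [ 47.13  -2.15 -30.22]
```

```bash
python3 - <<'E'
from fit import *
s,R=where(); print(s["joints"]); print(ctrl.camera_info("wrist")["t"])
E
```

```text
t 8.07 pos [508.82 174.59  65.77] mag [-61.02   2.12] xdir [ 0.45  0.11 -0.89] z-yaw 14.01283180527405 F [-0.38  1.1  -1.31] w 85.2
[ 0.24  0.46  2.12  0.01  0.07 -1.58]
[ -45.52 -404.31 -166.59]
```

Emit:
arm_command(commands=[[[0,-0.03,-0.002,0,0,5,0],[0,-0.03,0,0,0,5,0],[0,0,0,0,0,0,0]]])

```text
clock: 8.45
position: [485.3, 166.5, 120.7]
tcp_rot: [-0.154, 1.257, 0.211]
ft_force: [-0.5, -0.6, -0.3]
gripper_width: 85.7
```

```bash
cat >> fit.py <<'E'
import json,os
def log():
    s=ctrl.state(); j=list(s["joints"]); 
    open("log.jsonl","a").write(json.dumps(dict(j=[float(a) for a in j],p=[float(a) for a in s["position"]],w=[float(a) for a in s["tcp_rot"]]))+"\n")
E
python3 - <<'E'
from fit import *
s,R=where(); log(); print(s["joints"])
E
```

```text
t 8.45 pos [485.32 166.53 120.71] mag [-85.78   0.07] xdir [ 0.29  0.07 -0.95] z-yaw 14.007408554367757 F [-0.46 -0.56 -0.25] w 85.7
[ 0.24  0.33  2.05  0.    0.45 -1.58]
```

Emit:
arm_command(commands=[[[0,-0.03,0,0,0,0,0],[0,-0.03,0,-0.02,0,5,0],[0,0,0,0,0,0,0]]])

```text
clock: 8.82
position: [448.2, 157.3, 170.3]
tcp_rot: [-0.165, 1.346, 0.206]
ft_force: [0.1, 1.0, 0.2]
gripper_width: 85.5
```

```bash

python3 - <<'E'
from fit import *
s,R=where(); log(); print(s["joints"])
E
```

```text
t 8.82 pos [448.19 157.3  170.29] mag [-124.05    0.24] xdir [ 0.21  0.05 -0.98] z-yaw 14.011180507847344 F [0.07 0.96 0.23] w 85.5
[ 0.24  0.21  2.04  0.    0.67 -1.58]
```

```bash
cat > fk.py <<'E'
import numpy as np
from scipy.optimize import least_squares
D=[((.35119,1.6524,1.13908),549.7,230.8)]
D.append(((.46,2.12,.07),np.hypot(508.82,174.59),65.77))
import json
for l in open("log.jsonl"):
    e=json.loads(l); D.append((e["j"][1:3]+e["j"][4:5],np.hypot(*e["p"][:2]),e["p"][2]))
def f(q,j):
    a,L1,L2,L3,H=q; s=j[0]+j[1]; t=s+j[2]
    return np.array([a+L1*np.sin(j[0])+L2*np.sin(s)+L3*np.sin(t),H+L1*np.cos(j[0])+L2*np.cos(s)+L3*np.cos(t)])
r=least_squares(lambda q: np.concatenate([f(q,j)-[x,z] for j,x,z in D]+[ (q-[0,600,500,250,180])*0.003]),[0,600,500,250,180])
q=r.x
if __name__=="__main__":
    print(q,r.fun)
    MO=np.array([568.5,187.5]);h=np.array([np.cos(.248),np.sin(.248)])
    for gx in (-73,-80):
     for th in (10,15,18,20,22,25):
      t=np.radians(th); G=MO+gx*h; rr=np.hypot(*G)
      for gz in (28,30):
        tcp=np.array([rr+18.7*np.sin(t)*.99,gz+4-18.7*np.cos(t)-4])
        s=least_squares(lambda j: np.r_[f(q,j)-tcp,300*(j.sum()-(np.pi-t))],[.4,2.1,.3]); print(gx,th,gz,tcp,s.x)
E
python3 fk.py
```

```text
[ 32.96679167 463.58117694 393.43859615 190.18205883 150.2202251 ] [-0.29641327 -0.48718893  0.12428849 -0.82741204 -0.47335073  0.52508461
  0.64517881  0.78978438  0.09890038 -0.40925647 -0.31968421 -0.17945382
 -0.08933932]
-73 10 28 [529.04387446   9.58409502] [0.59573477 2.00393639 0.36738858]
-73 10 30 [529.04387446  11.58409502] [0.59166886 2.00336072 0.37203015]
-73 15 28 [530.62064273   9.93718705] [0.58481525 2.04547947 0.24949855]
-73 15 30 [530.62064273  11.93718705] [0.58059132 2.04493193 0.25427001]
-73 18 28 [531.54995736  10.21524315] [0.58016267 2.06988926 0.17738146]
-73 18 30 [531.54995736  12.21524315] [0.57583704 2.06936644 0.18222991]
-73 20 28 [532.16094466  10.42774799] [0.5779038  2.08590513 0.12871788]
-73 20 30 [532.16094466  12.42774799] [0.57350765 2.08540218 0.13361697]
-73 22 28 [532.76421761  10.66166192] [0.57634748 2.10169042 0.07958232]
-73 22 30 [532.76421761  12.66166192] [0.57187876 2.10121014 0.08453132]
-73 25 28 [533.65305763  11.05204438] [0.57538167 2.12488799 0.00499069]
-73 25 30 [533.65305763  13.05204438] [0.57080052 2.1244471  0.0100127
[... 196 characters left out ...]
61 2.06471211 0.23850554]
-80 15 30 [523.64354354  11.93718705] [0.57228265 2.064159   0.24335161]
-80 18 28 [524.57285817  10.21524315] [0.57211358 2.08899985 0.16631996]
-80 18 30 [524.57285817  12.21524315] [0.56771596 2.08847143 0.171246  ]
-80 20 28 [525.18384547  10.42774799] [0.56999408 2.10493956 0.11759316]
-80 20 30 [525.18384547  12.42774799] [0.56552388 2.10443105 0.12257187]
-80 22 28 [525.78711842  10.66166192] [0.56858784 2.12065277 0.0683796 ]
-80 22 30 [525.78711842  12.66166192] [0.56404293 2.12016701 0.07341028]
-80 25 28 [526.67595843  11.05204438] [ 0.56786873  2.14374962 -0.00635801]
-80 25 30 [526.67595843  13.05204438] [ 5.63208064e-01  2.14330345e+00 -1.25117497e-03]
```

Emit:
arm_command(commands=[[[0,0,0,0,0,-4.5,0],[0,0,0,0,0,0,0]]])

```text
clock: 9.07
position: [447.1, 157.0, 168.1]
tcp_rot: [-0.156, 1.271, 0.21]
ft_force: [-0.0, -0.8, 0.0]
gripper_width: 85.2
```

```bash
cat >> fit.py <<'E'
def magpt(x,y,z):
    c,s=np.cos(MY),np.sin(MY); return np.array([MO[0]+x*c-y*s,MO[1]+x*s+y*c,z])
def totool(t,back=0):
    s,R=where(); print("joints",s["joints"]); print("to target in tool",R.T@(np.asarray(t)-s["position"]),"minus",back)
E
python3 - <<'E'
from fit import *
totool(magpt(-77,0.2,12))
E
```

```text
t 9.07 pos [447.05 157.01 168.14] mag [-125.21    0.24] xdir [ 0.28  0.07 -0.96] z-yaw 14.003921413494748 F [-0.02 -0.76  0.02] w 85.2
joints [ 0.24  0.18  2.1   0.    0.57 -1.58]
to target in tool [163.42   0.09   1.11] minus 0
```

Lined up along the tool axis; go in slowly.

Emit:
arm_command(commands=[[[0,0.035,0,0,0,0,0],[0,0.035,0,0,0,0,0],[0,0.035,0,0.001,0,0,0],[0,0.03,0,0,0,0,0],[0,0.015,0,0,0,0,0]]])

```text
clock: 9.7
position: [490.7, 167.9, 24.1]
tcp_rot: [-0.156, 1.273, 0.21]
ft_force: [-0.6, -0.8, 0.6]
gripper_width: 85.5
```

```bash
python3 - <<'E'
from fit import *
totool(magpt(-77,0.2,12))
grab("wrist","w7")
E
```

```text
t 9.7 pos [490.72 167.86  24.08] mag [-80.22   0.04] xdir [ 0.28  0.07 -0.96] z-yaw 13.996976169045857 F [-0.59 -0.77  0.62] w 85.5
joints [ 0.24  0.55  2.06  0.01  0.24 -1.58]
to target in tool [12.5   0.16 -0.38] minus 0
```

View pics/w7.png

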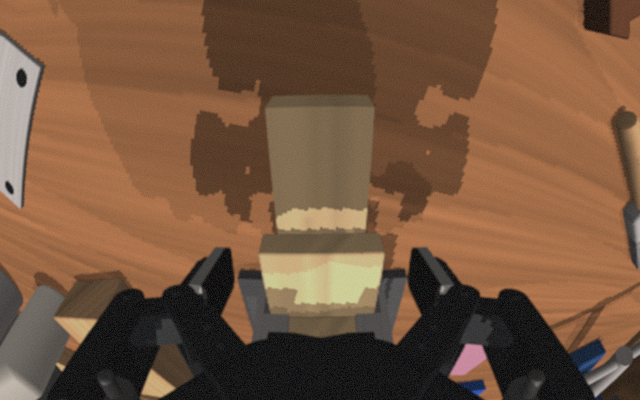

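Emit:
arm_command(commands=[[[0,0.0125,0,0,0,0,0],[1,0,0,0,0,0,0],[1,0,0,0,0,0,0],[1,0,0,0,0,0,0]]], grip_force=40)

```text
clock: 10.25
position: [494.5, 168.9, 14.9]
tcp_rot: [-0.156, 1.27, 0.211]
ft_force: [-1.1, 1.1, 2.5]
gripper_width: 59.2
```

```bash
python3 - <<'E'
from fit import *
totool(magpt(-77,0.2,12))
grab("wrist","w8")
E
```

```text
t 10.25 pos [494.46 168.89  14.91] mag [-76.34   0.13] xdir [ 0.28  0.07 -0.96] z-yaw 14.011713914914592 F [-1.14  1.09  2.48] w 59.2
joints [ 0.24  0.57  2.06  0.01  0.22 -1.58]
to target in tool [ 2.59  0.07 -1.48] minus 0
```

View pics/w8.png

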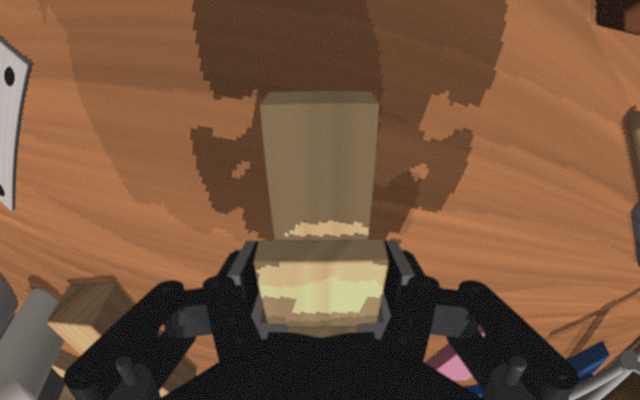

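Emit:
arm_command(commands=[[[1,-0.0027,0,-0.009,0,0,0],[1,-0.0027,0,-0.009,0,0,0],[1,-0.0027,0,-0.009,0,0,0]]])

```text
clock: 10.68
position: [467.4, 162.1, 14.9]
tcp_rot: [-0.155, 1.267, 0.21]
ft_force: [5.9, 1.5, 4.5]
gripper_width: 58.9
```

Emit:
arm_command(commands=[[[1,-0.0027,0,-0.009,0,0,0],[1,-0.0027,0,-0.009,0,0,0],[1,-0.0027,0,-0.009,0,0,0],[1,0,0,0,0,0,0]]])

```text
clock: 11.18
position: [439.1, 155.0, 14.8]
tcp_rot: [-0.156, 1.269, 0.21]
ft_force: [-2.7, -2.1, 17.1]
gripper_width: 59.1
```

```bash
python3 - <<'E'
from fit import *
totool(magpt(-77,0.2,12))
grab("wrist","w9")
ci,p,d=grab("side"); X=cloud(ci,d)
cv2.imwrite("pics/s9.png",cv2.resize(p[120:220,240:400],None,fx=5,fy=5,interpolation=cv2.INTER_CUBIC)[:,:,::-1])
E
```

```text
t 11.18 pos [439.15 155.02  14.84] mag [-133.37    0.24] xdir [ 0.28  0.07 -0.96] z-yaw 13.994413149112848 F [-2.7  -2.08 17.12] w 59.1
joints [ 0.24  0.51  2.19  0.01  0.14 -1.59]
to target in tool [19.09  0.16 53.12] minus 0
```

View pics/w9.png

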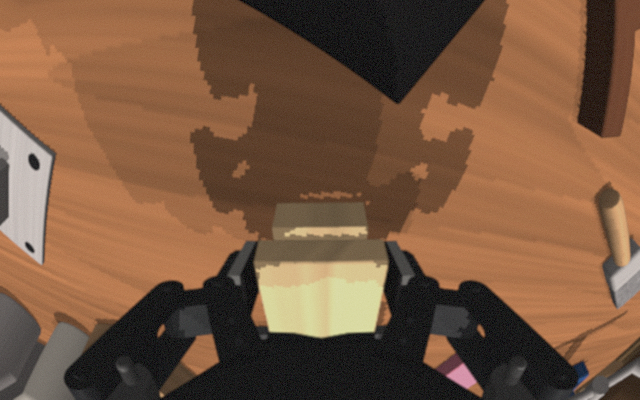

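View pics/s9.png

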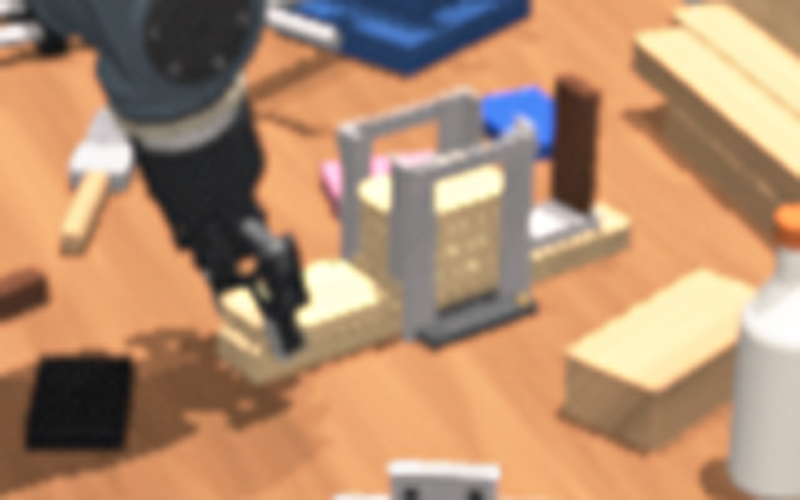

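```bash
python3 - <<'E'
from fit import *
ci,p,d=grab("side"); X=cloud(ci,d)
dark=(p.max(2)<75)
u0,u1,v0,v1=282,304,165,194
m=np.zeros_like(dark); m[v0:v1,u0:u1]=True
m&=dark
P=X[m]; q=tomag(P); o=np.argsort(P[:,2])[:12]
print(np.c_[q[o],P[o][:,2]], len(P))
# rows of dark pixels
for v in range(180,195): print(v,[ (u,round(float(X[v,u,2]),1)) for u in range(286,302) if m[v,u]][:12])
s,R=where()
# projected tip if back 0, 6, 13
for b in (0,6,10,13):
    for zz in (-11,11):
        print(b,zz,proj(ci,s["position"]+R@np.array([-b,-37,zz])),proj(ci,s["position"]+R@np.array([-b,-30,zz])))
E
```

```text
[[-137.19  -42.16   30.91]
 [-140.56  -41.72   31.84]
 [-144.9   -42.8    33.81]
 [-145.56  -38.35   35.48]
 [-141.23  -42.88   36.13]
 [-138.62  -39.01   36.98]
 [-140.67  -47.57   38.13]
 [-147.    -46.15   39.59]
 [-144.38  -42.26   40.41]
 [-140.31  -47.14   41.31]
 [-140.84   30.93   41.55]
 [-138.07  -43.86   42.56]] 209
180 [(292, 72.6), (293, 69.0), (294, 81.8), (295, 80.2), (296, 80.6), (297, 75.0), (298, 73.8), (299, 75.7)]
181 [(292, 66.9), (293, 68.1), (294, 73.2), (295, 76.7), (296, 74.8), (297, 76.7), (298, 68.2)]
182 [(293, 61.6), (294, 70.1), (295, 69.3), (296, 74.5), (297, 71.1)]
183 [(294, 67.7), (295, 67.5), (296, 69.7), (297, 66.6)]
184 [(295, 65.8), (296, 65.2), (297, 65.5), (298, 49.1)]
185 [(295, 47.2), (296, 48.8), (297, 46.2), (298, 42.9)]
186 [(296, 47.0), (297, 44.3), (298, 44.9), (299, 42.6)]
187 [(296, 42.6), (297, 40.4), (298, 37.0), (299, 41.3)]
188 [(296, 35.5), (297, 39.6), (298, 36.1), (299, 38.1)]
189 [(297, 33.8), (298, 31.8), (299, 30.9)]
190 []
191 []
192 []
193 []
194 []
t 11.32 pos [439.18 155.02  14.85] mag [-133.34    0.23] xdir [ 0.28  0.07 -0.96] z-yaw 13.99459279205529 F [-3.28 -1.84 18.69] w 59.2
0 -11 [296.3  194.34] [295.05 193.41]
0 11 [301.94 190.55] [300.67 189.63]
6 -11 [295.79 192.9 ] [294.54 191.97]
6 11 [301.44 189.11] [300.17 188.19]
10 -11 [295.44 191.94] [294.19 191.01]
10 11 [301.11 188.15] [299.84 187.23]
13 -11 [295.19 191.21] [293.93 190.28]
13 11 [300.86 187.42] [299.59 186.5 ]
```

Emit:
arm_command(commands=[[[0,0,0,0,0,0,0],[0,0,0,0,0,0,0],[0,-0.03,0,0,0,0,0],[0,-0.03,0,0,0,8.3,0],[0,-0.02,0,0,0,8.3,0]]])

```text
clock: 11.95
position: [419.0, 150.1, 92.2]
tcp_rot: [-0.192, 1.561, 0.192]
ft_force: [0.9, 0.0, -0.6]
gripper_width: 85.3
```

Emit:
arm_command(commands=[[[0,0,0,0,0,0,0]]])

```text
clock: 12.08
position: [421.6, 150.6, 91.8]
tcp_rot: [-0.191, 1.553, 0.193]
ft_force: [-0.5, 0.8, -1.2]
gripper_width: 85.3
```

```bash
python3 - <<'E'
from fit import *
totool(magpt(-106,0.2,22))
ci,p,d=grab("wrist","w10"); X=cloud(ci,d,True)
P=comp(sel(X,magpt(-103,0,0)[:2],75,29,46),X,0); r=rect(P);print(len(P),r,tomag(r[:2]), np.median(P[:,2]),np.percentile(tomag(P),[1,50,99],axis=0))
E
```

```text
t 12.07 pos [421.57 150.62  91.78] mag [-151.49    0.29] xdir [ 0.01  0.   -1.  ] z-yaw 14.006371420639718 F [-0.48  0.78 -1.15] w 85.3
joints [ 0.24  0.38  2.03  0.    0.72 -1.58]
to target in tool [70.2   0.04 44.85] minus 0
8461 [467.81 162.17  90.23  60.51  14.64] [-103.83    0.14] 36.31350149287011 [[-148.32  -29.06]
 [-111.43    0.08]
 [ -60.55   29.24]]
```

View pics/w10.png

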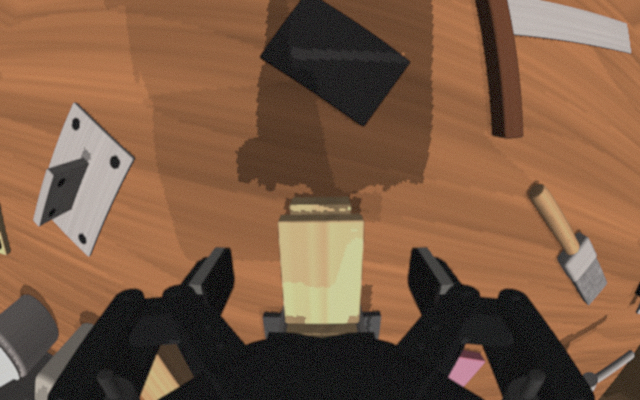

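Emit:
arm_command(commands=[[[0,0,0,0.024,0,0,0],[0,0.02,0,0.023,0,0,0],[0,0.025,0,0,0,0,0],[0,0.02,0,0,0,0,0],[0,0,0,0,0,0,0]]])

```text
clock: 12.75
position: [464.0, 161.3, 23.9]
tcp_rot: [-0.191, 1.559, 0.192]
ft_force: [0.5, -0.4, 0.7]
gripper_width: 85.1
```

```bash
python3 - <<'E'
from fit import *
totool(magpt(-104.5,0.2,22))
grab("wrist","w11")
E
```

```text
t 12.75 pos [463.96 161.26  23.93] mag [-107.79    0.2 ] xdir [ 0.  0. -1.] z-yaw 14.008394164595881 F [ 0.52 -0.45  0.66] w 85.1
joints [ 0.24  0.57  1.94  0.    0.62 -1.58]
to target in tool [1.94 0.01 3.28] minus 0
```

Emit:
arm_command(commands=[[[0,0.002,0,0.003,0,0,0],[1,0,0,0,0,0,0],[1,0,0,0,0,0,0],[1,0,0,0,0,0,0]]], grip_force=40)

```text
clock: 13.3
position: [469.3, 162.6, 24.9]
tcp_rot: [-0.191, 1.555, 0.193]
ft_force: [-1.5, -0.1, 6.0]
gripper_width: 58.7
```

```bash
python3 - <<'E'
from fit import *
totool(magpt(-104.5,0.2,22))
grab("wrist","w12")
ci,p,d=grab("side")
cv2.imwrite("pics/s12.png",cv2.resize(p[130:210,250:370],None,fx=6,fy=6,interpolation=cv2.INTER_CUBIC)[:,:,::-1])
E
```

```text
t 13.3 pos [469.3  162.55  24.89] mag [-102.28    0.15] xdir [ 0.01  0.   -1.  ] z-yaw 14.018286236589226 F [-1.53 -0.15  5.99] w 58.7
joints [ 0.24  0.58  1.93  0.    0.63 -1.58]
to target in tool [ 2.87  0.04 -2.24] minus 0
```

View pics/w12.png

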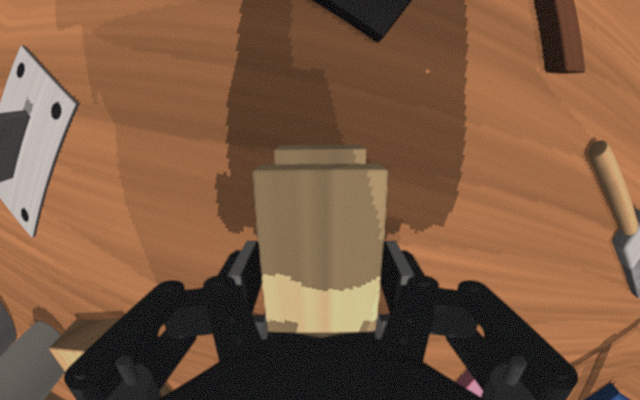

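View pics/s12.png

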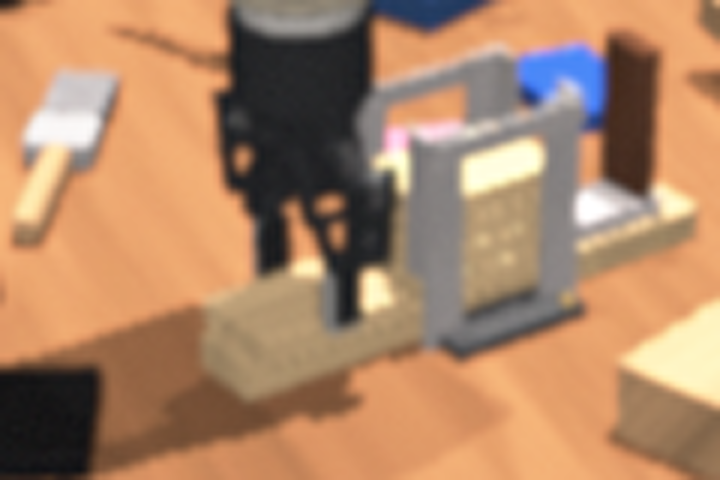

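Emit:
arm_command(commands=[[[1,-0.02,0,0,0,0,0],[1,-0.04,0,-0.005,0,0,0],[1,-0.05,0,0,0,0,0],[1,-0.05,0,0,4,0,0],[1,-0.02,0,0,0,0,0]]])

```text
clock: 14.02
position: [463.8, 161.2, 207.2]
tcp_rot: [-0.135, 1.556, 0.138]
ft_force: [-0.0, -0.3, -1.3]
gripper_width: 58.7
```

```bash
python3 - <<'E'
from fit import *
totool([462,-323,200])
ci,p,d=grab("wrist","w13"); X=cloud(ci,d,True)
s=ctrl.state(); R=Ro.from_rotvec(s["tcp_rot"]).as_matrix(); T=(X-s["position"])@R
m=(abs(T[...,1])<29)&(T[...,2]>-70)&(T[...,2]<30)&(T[...,0]>-35)&(T[...,0]<30); P=T[m]; print(len(P),np.percentile(P,[1,50,99],axis=0))
# plane of top surface
A=np.c_[P[:,1:],np.ones(len(P))]; ok=abs(P[:,0]-np.median(P[:,0]))<4; c=np.linalg.lstsq(A[ok],P[ok,0],rcond=None)[0]; print("slope deg y,z",np.degrees(np.arctan(c[:2])),c[2])
E
```

```text
t 14.03 pos [463.79 161.2  207.25] mag [-107.96    0.19] xdir [ 0.01  0.   -1.  ] z-yaw 9.957297405139288 F [-0.03 -0.28 -1.33] w 58.7
joints [ 0.24  0.27  1.83  0.    1.03 -1.51]
to target in tool [   5.84 -476.61  -85.56] minus 0
18717 [[-26.6  -28.39 -46.48]
 [-10.23   0.63 -14.51]
 [ -0.61  28.84  28.83]]
slope deg y,z [-0.02  0.31] -10.159836498732016
```

View pics/w13.png

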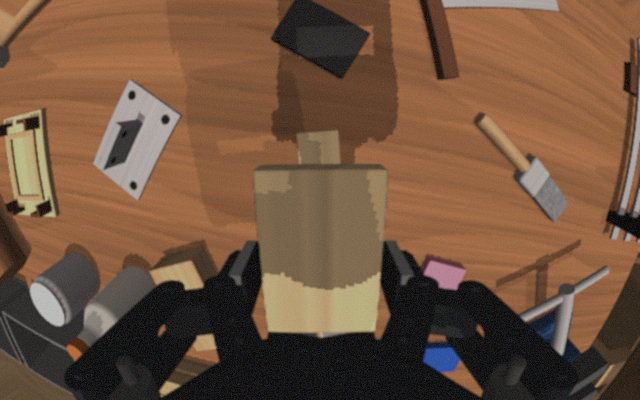

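Emit:
arm_command(commands=[[[1,0,-0.05,-0.009,0,0,0],[1,0,-0.05,-0.009,0,0,0],[1,0,-0.05,-0.009,0,0,0],[1,0,-0.05,-0.009,0,0,0],[1,0,-0.05,-0.009,0,0,0]]])

```text
clock: 14.7
position: [461.7, -94.6, 203.2]
tcp_rot: [-0.136, 1.56, 0.138]
ft_force: [0.5, 0.6, -1.0]
gripper_width: 58.7
```

Emit:
arm_command(commands=[[[1,0,-0.05,-0.009,0,0,0],[1,0,-0.05,-0.009,0,0,0],[1,0,-0.05,-0.009,0,0,0],[1,0,-0.05,-0.009,0,0,0],[1,0,-0.026,-0.005,0,0,0]]])

```text
clock: 15.32
position: [460.4, -324.8, 202.4]
tcp_rot: [-0.135, 1.561, 0.137]
ft_force: [0.3, 0.9, -0.9]
gripper_width: 58.5
```

Emit:
arm_command(commands=[[[1,0,0,0,0,0,0]]])

```text
clock: 15.45
position: [460.5, -324.0, 202.3]
tcp_rot: [-0.134, 1.561, 0.137]
ft_force: [1.0, 0.3, -0.6]
gripper_width: 58.6
```

```bash
python3 - <<'E'
from fit import *
totool([462,-323,200])
ci,p,d=grab("wrist","w14"); X=cloud(ci,d,True); np.savez("w14.npz",p=p,d=d,**ci)
for z0,z1 in ((6,60),(8,22),(30,50)):
    P=X[sel(X,(521,-313),115,z0,z1)]; print(len(P),rect(P),np.median(P[:,2]))
E
```

```text
t 15.45 pos [ 460.49 -323.96  202.27] mag [-230.17 -469.34] xdir [ 0.01  0.   -1.  ] z-yaw 9.888427258590054 F [ 0.99  0.32 -0.6 ] w 58.6
joints [-0.7   0.4   1.65  0.01  1.08 -2.44]
to target in tool [2.28 0.68 1.64] minus 0
1113 [ 442.33 -326.33  118.18   11.57  -79.66] 12.17879373395092
1093 [ 443.   -326.17  118.19   11.14  -80.13] 12.200725072918315
0 [0. 0. 0. 0. 0.] nan
  return _methods._mean(a, axis=axis, dtype=dtype,
  ret = ret.dtype.type(ret / rcount)
```

View pics/w14.png

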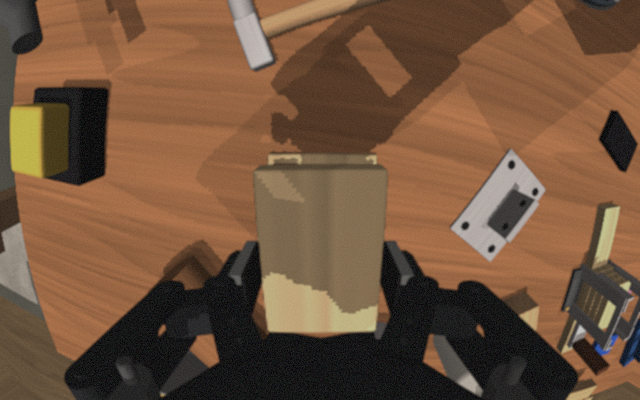

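Emit:
arm_command(commands=[[[1,0,0.055,-0.015,0,0,0],[1,0,0.055,-0.015,0,0,0],[1,0,0,0,0,0,0],[1,0,0,0,0,0,0]]])

```text
clock: 16.0
position: [412.8, -219.2, 203.4]
tcp_rot: [-0.138, 1.559, 0.138]
ft_force: [-0.4, 0.3, -0.8]
gripper_width: 58.8
```

```bash
python3 - <<'E'
from fit import *
totool([521,-312.5,60])
ci,p,d=grab("wrist","w15"); X=cloud(ci,d,True); np.savez("w15.npz",p=p,d=d,**ci)
for z0,z1 in ((6,60),(8,22),(30,50)):
    P=X[sel(X,(521,-313),115,z0,z1)]; print(len(P),rect(P),np.median(P[:,2]))
E
```

```text
t 16.0 pos [ 412.79 -219.17  203.42] mag [-250.71 -356.05] xdir [ 0.01  0.   -1.  ] z-yaw 10.078899317390752 F [-0.38  0.29 -0.75] w 58.8
joints [-0.59  0.23  1.89  0.01  1.01 -2.34]
to target in tool [ 144.04 -110.82   89.21] minus 0
6349 [ 518.03 -322.19  162.36  102.35   10.36] 12.687546755600716
5716 [ 515.9  -325.55  156.81   96.47   10.25] 12.577334923076148
477 [ 522.23 -318.24  153.1    95.31   10.67] 41.645660691167336
```

View pics/w15.png

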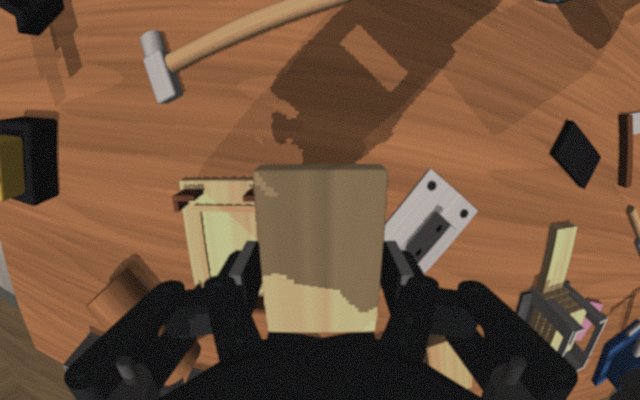

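```bash
python3 - <<'E'
from fit import *
for f in ("w15","w1","w14"):
    w=np.load(f+".npz"); ci=dict(mtx=w["mtx"],R=w["R"],t=w["t"]); X=cloud(ci,w["d"],True)
    P=X[sel(X,(521,-313),125,7,17)]
    for a in (10.0,10.4):
        c,s=np.cos(np.radians(a)),np.sin(np.radians(a)); q=np.c_[P[:,0]*c+P[:,1]*s,-P[:,0]*s+P[:,1]*c]
        # robust edges: per-bin minima median
        def edge(q,i,f):
            b=np.round(q[:,1-i]/5).astype(int); return np.percentile([f(q[b==k,i]) for k in np.unique(b) if (b==k).sum()>8],[25,50,75])
        lo=[edge(q,i,np.min) for i in (0,1)]; hi=[edge(q,i,np.max) for i in (0,1)]
        print(f,a,"lo",lo,"hi",hi)
        for nm,cx,cy in (("lo-lo",lo[0][1]+85,lo[1][1]+60),("mid",(lo[0][1]+hi[0][1])/2,(lo[1][1]+hi[1][1])/2)):
            print("   ",nm,cx*c-cy*s,cx*s+cy*c)
E
```

```text
w15 10.0 lo [array([373.75, 374.11, 374.46]), array([-457.59, -457.2 , -456.29])] hi [array([467.74, 500.37, 514.93]), array([-395.17, -365.07, -363.61])]
    lo-lo 521.1094713966012 -311.43988781234617
    mid 501.99139850207064 -328.96379540275706
w15 10.4 lo [array([370.82, 371.12, 371.67]), array([-460.83, -460.34, -459.5 ])] hi [array([466.76, 497.66, 513.27]), array([-401.71, -368.22, -366.71])]
    lo-lo 520.8926141675643 -311.42626816475126
    mid 502.03833275132365 -329.05643371494546
w1 10.0 lo [array([375.13, 375.56, 376.4 ]), array([-455.91, -455.1 , -454.03])] hi [array([542.72, 543.75, 544.36]), array([-337.69, -337.01, -336.65])]
    lo-lo 522.1735338098609 -309.1223154575796
    mid 521.4455599879396 -310.22063282534475
w1 10.4 lo [array([372.45, 372.69, 373.58]), array([-459.15, -458.09, -456.7 ])] hi [array([540.14, 540.77, 541.57]), array([-341.17, -340.22, -339.72])]
    lo-lo 522.039428723498 -308.93182319679846
    mid 521.286567346257 -310.15021404180226
w14 10.0 lo [array([374.16, 374.35, 374.42]), array([-457.11, -456.97, -456.94])] hi [array([384.26, 384.34, 384.43]), array([-339.18, -339.16, -339.11])]
    lo-lo 521.3044145621183 -311.17739489296395
    mid 442.7060567397019 -326.1458861338453
w14 10.4 lo [array([371.03, 371.68, 371.8 ]), array([-459.76, -459.62, -459.56])] hi [array([381.46, 381.68, 381.76]), array([-341.92, -341.77, -341.75])]
    lo-lo 521.3170136491565 -310.61484872589034
    mid 442.823406698555 -326.1155429165841
```

Emit:
arm_command(commands=[[[1,0.02,-0.037,0.0307,0,0,0],[1,0.02,-0.037,0.0307,0,0,0],[1,0.02,-0.037,0.0307,0,0,0],[1,0.04,0,0,0,0,0],[1,0.03,0,0,0,0,0]]])

```text
clock: 16.68
position: [523.1, -313.3, 71.2]
tcp_rot: [-0.135, 1.561, 0.138]
ft_force: [-0.3, 0.2, 0.6]
gripper_width: 58.6
```

Emit:
arm_command(commands=[[[1,0,0,0,0,0,0],[1,0,0,0,0,0,0]]])

```text
clock: 16.92
position: [523.8, -313.4, 74.7]
tcp_rot: [-0.137, 1.559, 0.137]
ft_force: [0.8, 0.3, -0.8]
gripper_width: 58.6
```

```bash
python3 - <<'E'
from fit import *
totool([522.7,-311.9,17.8])
ci,p,d=grab("wrist","w16"); X=cloud(ci,d,True); np.savez("w16.npz",p=p,d=d,**ci)
E
```

```text
t 16.93 pos [ 523.81 -313.36   74.7 ] mag [-166.19 -474.6 ] xdir [ 0.01  0.   -1.  ] z-yaw 9.992705971875047 F [ 0.84  0.3  -0.8 ] w 58.6
joints [-0.62  0.65  1.61  0.01  0.88 -2.37]
to target in tool [56.9   1.65 -1.25] minus 0
```

View pics/w16.png

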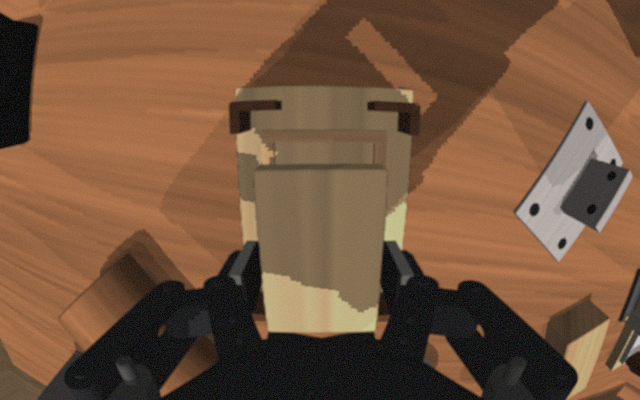

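```bash
python3 - <<'E'
from fit import *
w=np.load("w16.npz"); ci=dict(mtx=w["mtx"],R=w["R"],t=w["t"]); X=cloud(ci,w["d"],True)
s,R=where(); T=(X-s["position"])@R
v,u=np.mgrid[0:400,0:640]
for z0,z1 in ((34,46),):
    for l,r in ((225,290),(360,425)):
        m=(u>=l)&(u<r)&(v>90)&(v<140)&(X[...,2]>z0)&(X[...,2]<z1); P=T[m]; print(len(P),np.percentile(P[:,1:],[2,98],axis=0), np.median(X[m][:,2]))
m=(u>225)&(u<430)&(v>80)&(v<165)&(X[...,2]>7)&(X[...,2]<22); P=T[m]
y=P[:,1]; b=np.round(P[:,2]/4); print("tray y lo/hi", np.median([y[b==k].min() for k in np.unique(b) if (b==k).sum()>20]),np.median([y[b==k].max() for k in np.unique(b) if (b==k).sum()>20]))
b=np.round(y/5); mn=[(k*5,P[b==k,2].min()) for k in np.unique(b) if (b==k).sum()>10]; print("near edge tool z",np.array(mn)[2:-2].round(1).tolist())
# packer
m=(abs(T[...,1])<33)&(T[...,2]>-60)&(T[...,2]<-20)&(T[...,0]>-14)&(T[...,0]<-6); P=T[m]; b=np.round(P[:,2]/3); print("packer y",np.median([P[b==k,1].min() for k in np.unique(b) if (b==k).sum()>20]),np.median([P[b==k,1].max() for k in np.unique(b) if (b==k).sum()>20]),"front",np.percentile(P[:,2],[0.5,2]))
E
```

```text
t 16.98 pos [ 523.93 -313.4    75.11] mag [-166.08 -474.66] xdir [ 0.01  0.   -1.  ] z-yaw 9.995629088916752 F [0.17 0.37 0.1 ] w 58.4
825 [[-52.93 -77.77]
 [-26.21 -59.66]] 42.16333654276678
800 [[ 30.05 -77.16]
 [ 56.5  -58.91]] 42.17818474340855
tray y lo/hi -57.458728694743385 60.96601669175361
near edge tool z [[-50.0, -87.5], [-45.0, -87.9], [-40.0, -87.7], [-35.0, -87.5], [-30.0, -87.8], [-25.0, -87.8], [-20.0, -87.7], [-15.0, -87.7], [-10.0, -87.5], [-5.0, -87.5], [-0.0, -87.5], [5.0, -87.5], [10.0, -87.6], [15.0, -87.7], [20.0, -87.8], [25.0, -87.9], [30.0, -88.0], [35.0, -87.6], [40.0, -87.8], [45.0, -87.2], [50.0, -87.0]]
packer y -30.452709957882778 29.065779840004964 front [-46.16 -45.89]
```

Emit:
arm_command(commands=[[[1,0.02,0.0021,-0.0014,0,0,0],[1,0.018,0,0,0,0,0],[1,0,0,0,0,0,0]]])

```text
clock: 17.35
position: [521.3, -310.6, 35.0]
tcp_rot: [-0.135, 1.561, 0.139]
ft_force: [-0.1, 0.2, -0.2]
gripper_width: 58.6
```

```bash
python3 - <<'E'
from fit import *
ci,p,d=grab("wrist","w17"); X=cloud(ci,d,True)
s,R=where(); T=(X-s["position"])@R
v,u=np.mgrid[0:400,0:640]
st=(X[...,2]>34)&(X[...,2]<46)&(abs(T[...,2]+68)<14)
for a,b in ((-70,-15),(15,70)):
    m=st&(T[...,1]>a)&(T[...,1]<b); P=T[m]; print(len(P),np.percentile(P[:,1:],[2,98],axis=0))
m=(X[...,2]>7)&(X[...,2]<22)&(T[...,2]<-55)&(T[...,2]>-100)&(abs(T[...,1])<75); P=T[m]
y=P[:,1]; b=np.round(P[:,2]/4); print("tray y lo/hi", np.median([y[b==k].min() for k in np.unique(b) if (b==k).sum()>20]),np.median([y[b==k].max() for k in np.unique(b) if (b==k).sum()>20]))
b=np.round(y/5); mn=[P[b==k,2].min() for k in np.unique(b) if (b==k).sum()>10]; print("near",np.median(mn))
m=(abs(T[...,1])<36)&(T[...,2]>-60)&(T[...,2]<-20)&(T[...,0]>-14)&(T[...,0]<-6); P=T[m]; b=np.round(P[:,2]/3); print("packer y",np.median([P[b==k,1].min() for k in np.unique(b) if (b==k).sum()>20]),np.median([P[b==k,1].max() for k in np.unique(b) if (b==k).sum()>20]),"front",np.percentile(P[:,2],[0.5,2]))
E
```

```text
t 17.4 pos [ 521.74 -310.88   35.76] mag [-167.59 -471.69] xdir [ 0.01  0.   -1.  ] z-yaw 10.007793329757519 F [-0.13 -0.01 -1.44] w 58.1
1310 [[-55.76 -75.82]
 [-29.   -57.75]]
1296 [[ 26.99 -75.12]
 [ 53.58 -56.91]]
tray y lo/hi -53.50599775331493 49.841187187892984
near -85.74192431655318
packer y -29.978247249923474 29.425582962324558 front [-46.42 -46.13]
```

View pics/w17.png

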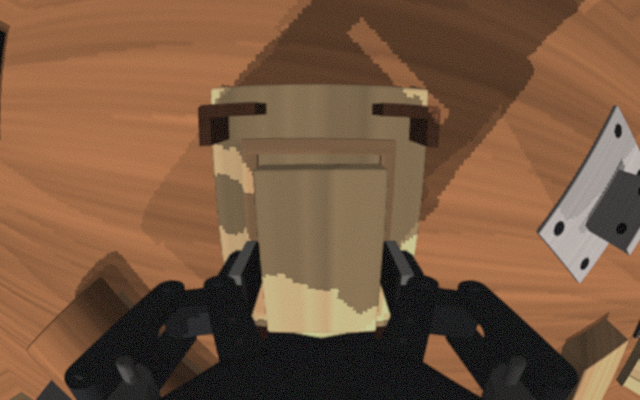

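Emit:
arm_command(commands=[[[1,0.007,-0.0008,0.0005,0,0,0],[1,0.006,0,0,0,0,0],[1,0,0,0,0,0,0]]])

```text
clock: 17.77
position: [522.2, -311.4, 22.2]
tcp_rot: [-0.136, 1.561, 0.138]
ft_force: [0.1, -0.7, -0.3]
gripper_width: 58.7
```

Emit:
arm_command(commands=[[[1,0.003,0,0,0,0,0],[1,0.002,0,0,0,0,0]]])

```text
clock: 18.02
position: [522.4, -311.5, 17.6]
tcp_rot: [-0.136, 1.56, 0.138]
ft_force: [0.4, -0.4, -0.9]
gripper_width: 58.8
```

```bash
python3 - <<'E'
from fit import *
totool([522.7,-311.9,17.8]); grab("wrist","w18")
E
```

```text
t 18.02 pos [ 522.43 -311.49   17.58] mag [-167.07 -472.44] xdir [ 0.01  0.   -1.  ] z-yaw 10.006115797889734 F [ 0.41 -0.42 -0.94] w 58.8
joints [-0.62  0.73  1.63  0.01  0.78 -2.37]
to target in tool [-0.22 -0.45  0.2 ] minus 0
```

View pics/w18.png

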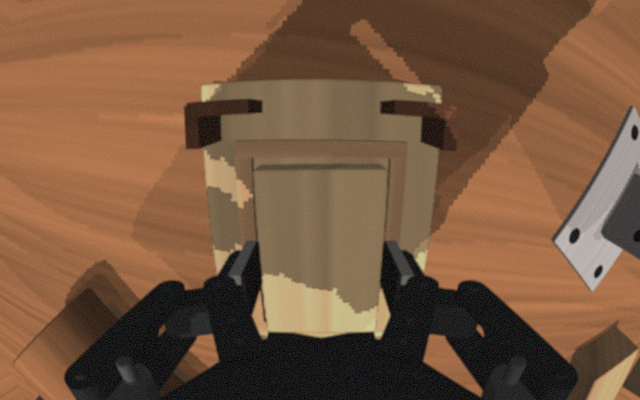

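Emit:
arm_command(commands=[[[1,0.0012,0,0,0,0,0],[1,0.001,0,0,0,0,0]]])

```text
clock: 18.32
position: [522.5, -311.5, 16.8]
tcp_rot: [-0.136, 1.56, 0.138]
ft_force: [-9.0, 6.1, 24.8]
gripper_width: 58.8
```

Emit:
arm_command(commands=[[[1,-0.0015,0,0,0,0,0],[0,0,0,0,0,0,0],[0,0,0,0,0,0,0],[0,-0.02,0,0,0,0,0],[0,-0.04,0,0,0,0,0]]])

```text
clock: 18.95
position: [521.5, -311.2, 77.5]
tcp_rot: [-0.135, 1.562, 0.139]
ft_force: [0.3, -1.0, 0.8]
gripper_width: 85.4
```

Emit:
arm_command(commands=[[[0,-0.05,0,-0.04,0,0,0],[0,-0.05,0,-0.03,0,0,0],[0,0,0,0,0,0,0]]])

```text
clock: 19.32
position: [453.5, -325.3, 180.4]
tcp_rot: [-0.139, 1.555, 0.132]
ft_force: [-0.3, -0.0, -0.1]
gripper_width: 85.5
```

```bash
python3 - <<'E'
from fit import *
s,R=where()
ci,p,d=grab("wrist","w19"); X=cloud(ci,d,True); np.savez("w19.npz",p=p,d=d,**ci)
P=X[sel(X,(521,-313),120,6,60)]; print("tray",rect(P))
P=comp(sel(X,(521,-312),62,23,34),X,0); print("packer",len(P),rect(P),np.median(P[:,2]))
A=np.c_[P[:,:2]-P[:,:2].mean(0),np.ones(len(P))]; print(np.linalg.lstsq(A,P[:,2],rcond=None)[0])
P=X[sel(X,(521,-313),110,36,50)]; print("stops",rect(P))
P=comp(sel(X,(462,-83),60,40,70),X,0); print("fin",len(P),rect(P))
E
```

```text
t 19.32 pos [ 453.49 -325.27  180.43] mag [-237.29 -468.89] xdir [ 0.01 -0.   -1.  ] z-yaw 9.924259808808067 F [-0.25 -0.03 -0.08] w 85.5
tray [ 520.42 -312.6   169.62  121.      9.64]
packer 4399 [ 521.66 -311.96   90.55   61.     10.54] 28.353744458522126
[ 0.    0.   28.32]
stops [ 521.2  -312.28  151.44  110.66    9.49]
fin 740 [461.26 -83.98  60.    12.32 -25.19]
```

View pics/w19.png

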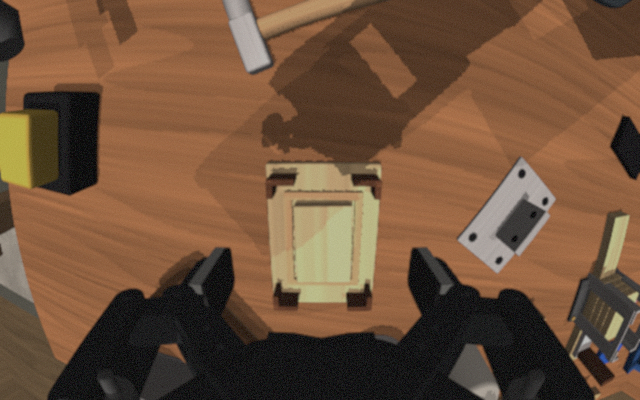

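Emit:
arm_command(commands=[[[0,-0.005,0,0,8.8,0,0],[0,-0.005,0,0,8.8,0,0],[0,-0.005,0,0,8.8,0,0],[0,-0.005,0,0,8.7,0,0],[0,0,0.0445,-0.031,0,0,0]]])

```text
clock: 20.0
position: [444.7, -271.1, 194.8]
tcp_rot: [0.349, 1.537, -0.344]
ft_force: [0.7, 1.2, 0.9]
gripper_width: 85.9
```

Emit:
arm_command(commands=[[[0,0,0.0445,-0.031,0,0,0],[0,0,0.0445,-0.031,0,0,0],[0,0,0.0445,-0.031,0,0,0],[0,0,0.0445,-0.031,0,0,0],[0,0,0,0,0,0,0]]])

```text
clock: 20.62
position: [406.5, -53.7, 195.1]
tcp_rot: [0.343, 1.54, -0.337]
ft_force: [0.8, -1.2, 0.2]
gripper_width: 85.0
```

```bash
python3 - <<'E'
from fit import *
ci,p,d=grab("wrist","w20"); X=cloud(ci,d,True); np.savez("w20.npz",p=p,d=d,**ci)
P=comp(sel(X,(462,-83),60,40,70),X,0); rf=rect(P); print("fin",len(P),rf,np.median(P[:,2]))
P=comp(sel(X,(462,-83),95,2.5,12),X,0); print("base",len(P),rect(P),np.median(P[:,2]))
Q=P
totool([rf[0],rf[1],15])
E
```

```text
fin 539 [460.49 -83.4   59.86  10.21 -24.81] 55.25257552968124
base 7369 [461.18 -82.83 130.57  90.66 -26.49] 5.3499459411947194
t 20.68 pos [407.21 -55.18 195.24] mag [-215.9 -195.7] xdir [ 0.01  0.   -1.  ] z-yaw -24.907808159357984 F [-0.39  0.56  0.43] w 85.6
joints [-0.25  0.14  2.03  0.    0.97 -1.39]
to target in tool [180.46  -3.87  59.51] minus 0
```

View pics/w20.png

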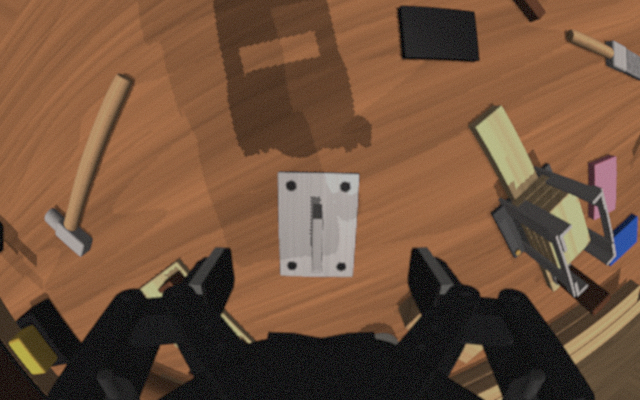

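Emit:
arm_command(commands=[[[0,0.03,-0.0012,0.02,0,0,0],[0,0.03,-0.0012,0.02,0,0,0],[0,0.03,-0.0012,0.02,0,0,0],[0,0,0,0,0,0,0]]])

```text
clock: 21.18
position: [460.3, -86.0, 103.8]
tcp_rot: [0.347, 1.542, -0.342]
ft_force: [-0.1, -0.0, 0.6]
gripper_width: 85.1
```

```bash
python3 - <<'E'
from fit import *
ci,p,d=grab("wrist","w21"); X=cloud(ci,d,True)
P=comp(sel(X,(462,-83),60,40,70),X,0); rf=rect(P); print("fin",len(P),rf,np.median(P[:,2]))
totool([460.8,-83.1,15])
E
```

```text
fin 1315 [461.22 -82.78  60.32  10.38 -25.29] 55.20711728614133
t 21.23 pos [460.26 -85.68 105.08] mag [-171.94 -238.28] xdir [ 0.  0. -1.] z-yaw -25.160217683556112 F [ 0.85  0.34 -0.19] w 85.2
joints [-0.29  0.39  1.97  0.    0.78 -1.42]
to target in tool [90.08  2.22 -0.81] minus 0
```

View pics/w21.png

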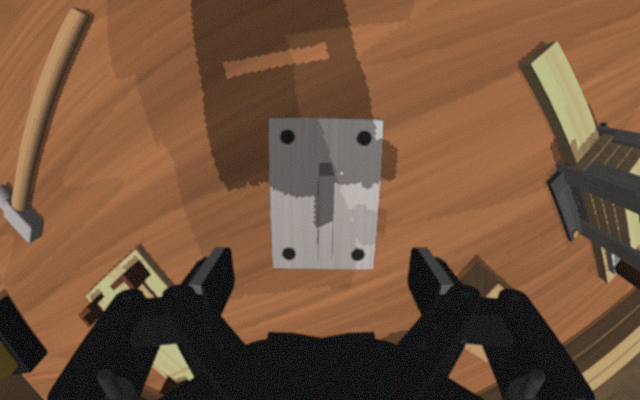

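Emit:
arm_command(commands=[[[0,0.025,0.0025,0,0,0,0],[0,0.03,0,0,0,0,0],[0,0.025,0,0,0,0,0],[0,0.007,0,0,0,0,0],[0,0,0,0,0,0,0]]])

```text
clock: 21.85
position: [462.5, -82.8, 19.6]
tcp_rot: [0.346, 1.537, -0.341]
ft_force: [1.0, 0.5, 0.6]
gripper_width: 85.0
```

```bash
python3 - <<'E'
from fit import *
ci,p,d=grab("wrist","w22"); X=cloud(ci,d,True)
P=comp(sel(X,(462,-83),60,40,70),X,0); rf=rect(P); print("fin",len(P),rf,np.median(P[:,2]))
totool([461.1,-82.9,15])
E
```

```text
fin 3127 [459.73 -82.27  57.61  10.1  -25.96] 55.20452464060154
t 21.9 pos [462.7  -82.85  19.88] mag [-168.89 -236.13] xdir [ 0.01  0.   -1.  ] z-yaw -25.096502489696427 F [ 0.06 -0.53  0.47] w 85.5
joints [-0.28  0.56  2.    0.01  0.58 -1.42]
to target in tool [ 4.87 -0.74 -1.45] minus 0
```

View pics/w22.png

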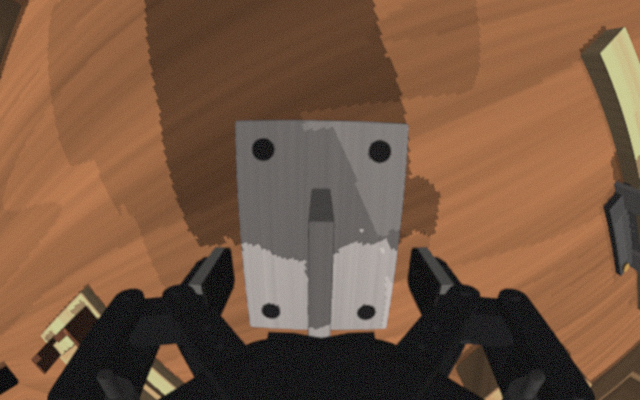

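Emit:
arm_command(commands=[[[1,0.002,-0.0004,-0.001,0,0,0],[1,0,0,0,0,0,0],[1,0,0,0,0,0,0],[1,0,0,0,0,0,0],[1,0,0,0,0,0,0]]], grip_force=90)

```text
clock: 22.52
position: [461.3, -82.7, 17.0]
tcp_rot: [0.346, 1.538, -0.341]
ft_force: [-1.4, -0.3, 5.2]
gripper_width: 9.1
```

```bash
python3 - <<'E'
from fit import *
where(); grab("wrist","w23")
E
```

```text
t 22.52 pos [461.3  -82.68  17.05] mag [-170.2  -235.63] xdir [ 0.01  0.   -1.  ] z-yaw -25.103379505388432 F [-1.4  -0.25  5.19] w 9.1
```

View pics/w23.png

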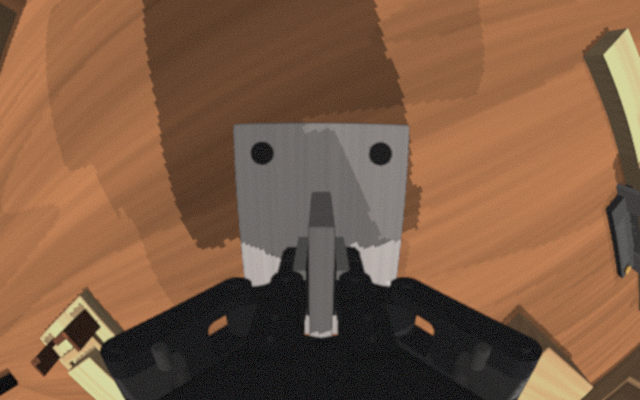

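Emit:
arm_command(commands=[[[1,-0.01,0,0,0,0,0],[1,-0.03,0,0,0,0,0],[1,-0.05,0,0,0,0,0],[1,-0.05,0,0,0,0,0],[1,0,0,0,0,0,0]]])

```text
clock: 23.2
position: [461.7, -83.2, 159.9]
tcp_rot: [0.345, 1.532, -0.341]
ft_force: [-0.2, -1.1, -6.6]
gripper_width: 9.1
```

```bash
python3 - <<'E'
from fit import *
ci,p,d=grab("wrist","w24"); X=cloud(ci,d,True); np.savez("w24.npz",p=p,d=d,**ci)
s,R=where(); T=(X-s["position"])@R
m=(T[...,0]>4)&(T[...,0]<25)&(T[...,2]<20)&(T[...,2]>-100)&(abs(T[...,1])<70); P=comp(m,T,0)
print(len(P),np.percentile(P,[.5,50,99.5],axis=0))
q=P[P[:,2]<-15]; b=np.round(q[:,2]/4); L=np.array([(k*4,q[b==k,1].min(),q[b==k,1].max()) for k in np.unique(b) if (b==k).sum()>20]); print(L)
b=np.round(P[:,1]/5); print(np.array([(k*5,P[b==k,2].min()) for k in np.unique(b) if (b==k).sum()>10]))
A=np.c_[P[:,1:],np.ones(len(P))]; ok=abs(P[:,0]-np.median(P[:,0]))<3; c=np.linalg.lstsq(A[ok],P[ok,0],rcond=None)[0]; print("slope deg",np.degrees(c[:2]),c[2])
E
```

```text
t 23.25 pos [460.45 -82.86 157.59] mag [-171.07 -235.59] xdir [ 0.01  0.   -1.  ] z-yaw -25.090096203740348 F [-0.32 -0.38 -7.39] w 8.8
21249 [[  7.71 -44.29 -63.19]
 [  9.46  -0.41 -31.92]
 [ 11.25  44.36  18.86]]
[[-64.   -44.23  44.71]
 [-60.   -44.8   45.08]
 [-56.   -44.95  44.82]
 [-52.   -44.76  44.97]
 [-48.   -44.74  45.19]
 [-44.   -44.8   44.91]
 [-40.   -44.56  45.35]
 [-36.   -44.57  45.29]
 [-32.   -45.07  45.28]
 [-28.   -44.64  45.09]
 [-24.   -44.86  45.32]
 [-20.   -44.73  44.97]
 [-16.   -44.98  44.5 ]]
[[-45.   -63.52]
 [-40.   -63.51]
 [-35.   -63.63]
 [-30.   -63.6 ]
 [-25.   -63.49]
 [-20.   -63.37]
 [-15.   -63.6 ]
 [-10.   -63.64]
 [ -5.   -63.54]
 [  0.   -63.56]
 [  5.   -63.55]
 [ 10.   -63.55]
 [ 15.   -62.78]
 [ 20.   -62.9 ]
 [ 25.   -63.  ]
 [ 30.   -63.13]
 [ 35.   -62.92]
 [ 40.   -63.03]
 [ 45.   -63.14]]
slope deg [-0.01  0.04] 9.476041577919291
```

View pics/w24.png

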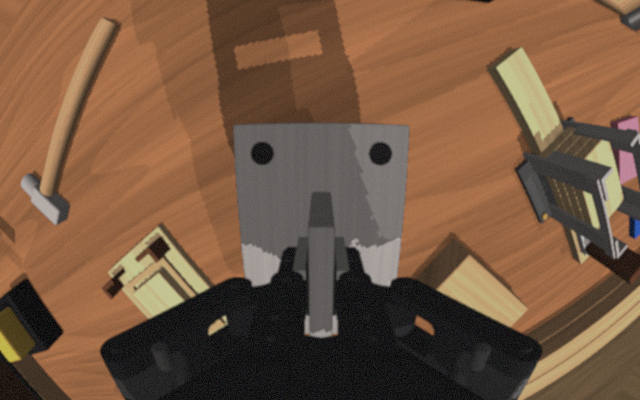

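Emit:
arm_command(commands=[[[1,0,-0.0366,0.0302,0,0,0],[1,0,-0.0366,0.0302,0,0,0],[1,0,-0.0366,0.0302,0,0,0],[1,0,-0.0366,0.0302,0,0,0],[1,0,-0.0366,0.0302,0,0,0]]])

```text
clock: 23.88
position: [518.6, -313.4, 153.9]
tcp_rot: [0.347, 1.542, -0.34]
ft_force: [1.6, 0.9, -7.1]
gripper_width: 9.0
```

Emit:
arm_command(commands=[[[1,0,0,0,-8.8,0,0],[1,0,0,0,-8.8,0,0],[1,0,0,0,-8.8,0,0],[1,0,0,0,-8.7,0,0],[1,0,0,0,0,0,0]]])

```text
clock: 24.5
position: [518.5, -311.9, 154.3]
tcp_rot: [-0.133, 1.563, 0.139]
ft_force: [0.6, -0.3, -6.4]
gripper_width: 9.1
```

```bash
python3 - <<'E'
from fit import *
totool([519.5,-312.7,42.7])
E
```

```text
t 24.5 pos [ 518.51 -311.94  154.34] mag [-170.98 -471.91] xdir [ 0.  0. -1.] z-yaw 9.947950696367375 F [ 0.57 -0.26 -6.38] w 9.1
joints [-0.62  0.53  1.57  0.01  1.03 -2.37]
to target in tool [111.63  -1.33   0.47] minus 0
```

Descend to just above the stops (plate underside ≈ 55 mm) and look.

Emit:
arm_command(commands=[[[1,0.03,-0.0013,0.0005,0,0,0],[1,0.03,0,0,0,0,0],[1,0.02,0,0,0,0,0],[1,0,0,0,0,0,0],[1,0,0,0,0,0,0]]])

```text
clock: 25.12
position: [521.2, -314.0, 77.6]
tcp_rot: [-0.136, 1.559, 0.137]
ft_force: [0.6, -0.4, -5.9]
gripper_width: 8.9
```

```bash
cat > chk.py <<'E'
from fit import *
import sys
ci,p,d=grab("wrist",sys.argv[1]); X=cloud(ci,d,True)
s,R=where(); T=(X-s["position"])@R
st=(X[...,2]>33)&(X[...,2]<46)&(T[...,2]>-90)&(T[...,2]<-55)&(T[...,0]>12)
for a,b in ((-70,-15),(15,70)):
    m=st&(T[...,1]>a)&(T[...,1]<b); P=T[m]; print("stop",len(P),np.percentile(P[:,1:],[2,98],axis=0) if len(P) else "")
m=(X[...,2]>7)&(X[...,2]<18)&(T[...,2]<-60)&(T[...,2]>-100)&(abs(T[...,1])<75); P=T[m]
y=P[:,1]; b=np.round(y/5); mn=np.array([(k*5,P[b==k,2].min()) for k in np.unique(b) if (b==k).sum()>10]); print("tray near",np.median(mn[:,1]),"slope deg",np.degrees(np.polyfit(mn[2:-2,0],mn[2:-2,1],1)[0]),"y",y.min(),y.max())
m=(T[...,0]>5)&(T[...,0]<13)&(T[...,2]<0)&(T[...,2]>-75)&(abs(T[...,1])<60); P=T[m]; b=np.round(P[:,2]/4)
print("base y",np.median([P[b==k,1].min() for k in np.unique(b) if (b==k).sum()>20]),np.median([P[b==k,1].max() for k in np.unique(b) if (b==k).sum()>20]),"near",np.percentile(P[:,2],0.5))
E
python3 chk.py w25
```

```text
t 25.18 pos [ 521.31 -314.09   77.88] mag [-168.79 -474.69] xdir [ 0.01  0.   -1.  ] z-yaw 9.975312341551021 F [-0.09  0.2  -6.3 ] w 8.8
stop 627 [[-52.78 -74.92]
 [-25.75 -60.06]]
stop 735 [[ 30.15 -74.79]
 [ 56.72 -56.92]]
tray near -85.04590595645483 slope deg 0.15370453361545786 y -58.133219814998846 62.39506631370728
base y -44.89409359439871 44.67334503173541 near -64.73703436227693
```

View pics/w25.png

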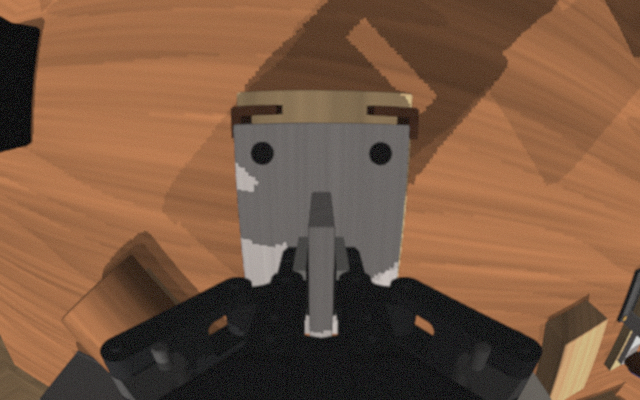

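Emit:
arm_command(commands=[[[1,0.01,0.0019,-0.0012,0,0,0],[1,0.009,0,0,0,0,0],[1,0,0,0,0,0,0]]])

```text
clock: 25.55
position: [518.8, -311.6, 56.8]
tcp_rot: [-0.135, 1.562, 0.139]
ft_force: [0.6, -1.0, -5.5]
gripper_width: 9.3
```

```bash
python3 chk.py w26
```

```text
t 25.6 pos [ 519.11 -311.87   57.3 ] mag [-170.38 -471.99] xdir [ 0.01  0.   -1.  ] z-yaw 10.002713368665619 F [ 0.02 -0.76 -6.19] w 8.8
stop 1625 [[-54.98 -73.08]
 [-16.9  -55.42]]
stop 1561 [[ 16.51 -72.57]
 [ 53.89 -55.38]]
tray near -83.17020301726745 slope deg 0.38547014304290356 y -60.371596384954294 59.84613121472452
base y -44.64430092209508 44.80944843729623 near -64.84499607362056
```

View pics/w26.png

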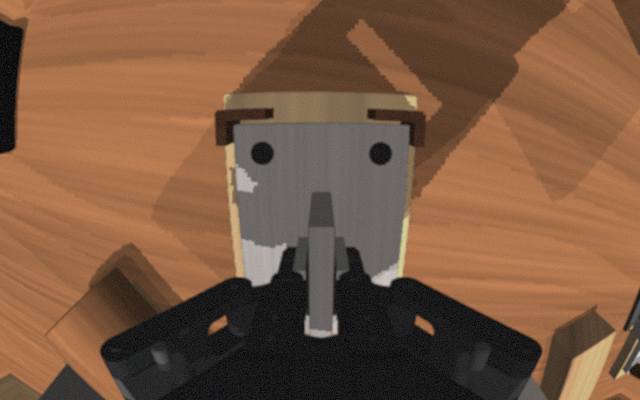

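Emit:
arm_command(commands=[[[1,0.005,-0.0005,0.001,0,0,0],[1,0.005,0,0,0,0,0],[1,0,0,0,0,0,0]]])

```text
clock: 25.98
position: [520.2, -312.1, 47.2]
tcp_rot: [-0.136, 1.561, 0.138]
ft_force: [0.5, -0.1, -6.4]
gripper_width: 8.7
```

```bash
python3 chk.py w27
```

```text
t 26.02 pos [ 520.31 -312.21   47.49] mag [-169.3  -472.62] xdir [ 0.01  0.   -1.  ] z-yaw 10.006226892027371 F [-0.4  -0.8  -6.51] w 8.7
stop 481 [[-49.08 -65.39]
 [-15.58 -55.33]]
stop 449 [[ 15.39 -67.11]
 [ 49.04 -55.31]]
tray near -84.12795215450764 slope deg 0.45753068557663423 y -60.489024751654235 59.932499116239676
base y -45.108223424695204 44.82476324747017 near -72.80573989082423
```

View pics/w27.png

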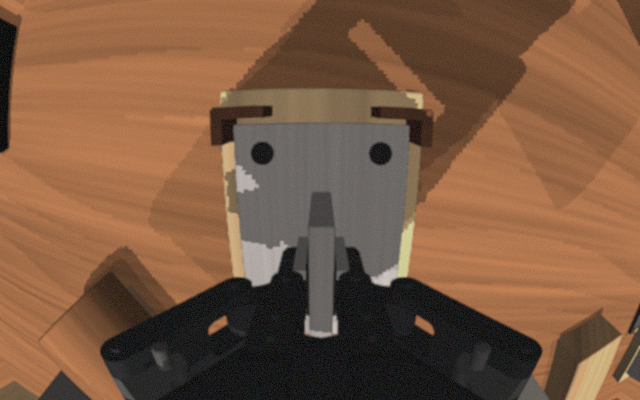

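Emit:
arm_command(commands=[[[1,0.002,0,0,0,0,0],[1,0.002,0,0,0,0,0]]])

```text
clock: 26.28
position: [520.7, -312.4, 45.0]
tcp_rot: [-0.136, 1.56, 0.138]
ft_force: [-10.8, 6.6, 25.2]
gripper_width: 9.4
```

Emit:
arm_command(commands=[[[1,0.001,0,0,0,0,0]]])

```text
clock: 26.4
position: [520.7, -312.4, 45.0]
tcp_rot: [-0.137, 1.56, 0.138]
ft_force: [-11.8, 7.7, 28.9]
gripper_width: 8.7
```

Emit:
arm_command(commands=[[[1,-0.0015,0,0,0,0,0],[0.3,0,0,0,0,0,0],[0,0,0,0,0,0,0],[0,0,0,0,0,0,0],[0,-0.03,0,0,0,0,0]]])

```text
clock: 27.02
position: [519.3, -311.7, 72.8]
tcp_rot: [-0.134, 1.563, 0.14]
ft_force: [0.7, 0.4, 0.5]
gripper_width: 79.9
```

Emit:
arm_command(commands=[[[0,-0.05,0,0,0,0,0],[0,-0.05,0,-0.04,0,0,0],[0,-0.03,0,-0.04,0,0,0],[0,0,0,0,0,0,0]]])

```text
clock: 27.52
position: [440.8, -327.4, 205.0]
tcp_rot: [-0.137, 1.558, 0.134]
ft_force: [0.0, 0.1, -0.3]
gripper_width: 85.3
```

```bash
python3 - <<'E'
from fit import *
where()
ci,p,d=grab("wrist","w28"); X=cloud(ci,d,True)
P=X[sel(X,(521,-312),110,36,48)]; print("stops",rect(P))
P=comp(sel(X,(521,-312),80,62,95),X,0); print("fin",len(P),rect(P),np.median(P[:,2]))
P=comp(sel(X,(521,-312),90,29,36.5),X,0); print("base",len(P),rect(P),np.median(P[:,2]))
A=np.c_[P[:,:2]-P[:,:2].mean(0),np.ones(len(P))]; print("slope",np.linalg.lstsq(A,P[:,2],rcond=None)[0])
for n in ("side","top"): grab(n,n+"28")
E
```

```text
t 27.52 pos [ 440.84 -327.37  205.05] mag [-250.06 -467.82] xdir [ 0.01 -0.   -1.  ] z-yaw 9.903395214381842 F [ 0.01  0.15 -0.3 ] w 85.3
stops [ 521.21 -312.63  151.55  110.93    9.48]
fin 583 [ 520.77 -312.15   61.93    9.24    9.93] 83.27143354236838
base 7650 [ 525.9  -316.83  138.7   100.92    9.75] 33.401751955214564
slope [ 0.    0.   33.39]
```

View pics/w28.png

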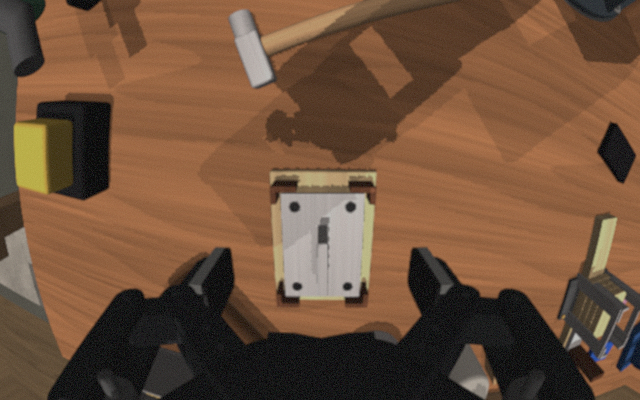

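View pics/side28.png

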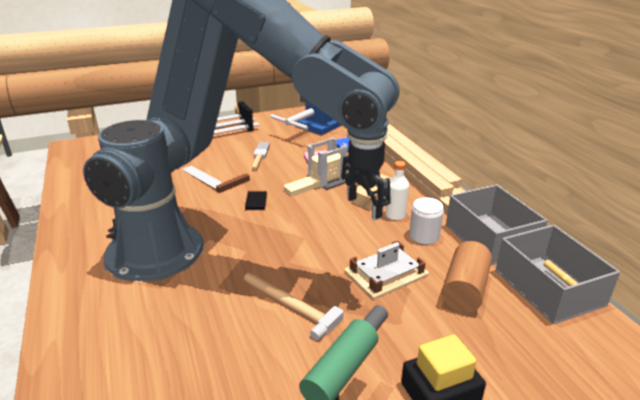

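View pics/top28.png

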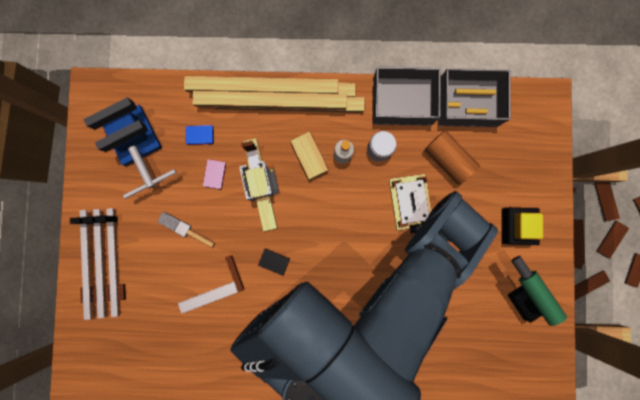

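```bash
python3 - <<'E'
from fit import *
p0=np.load("top0_p.npy").astype(int); ci,p,d=grab("top"); X=cloud(ci,d)
P=X[sel(X,(569,188),28,40,110)]; print("stack top z",np.median(P[:,2]))
m=sel(X,(480,167),35,10,60); print("apron z",np.median(X[m][:,2]))
print(ctrl.state()["clock"]); ctrl.sign_off()
E
```

```text
stack top z 84.81502898285946
apron z 21.3548473670615
27.725
the job is handed in; nothing more can be done
```

I kitted the tray and handed the job in at about 27.7 s of the 67 s allowed.

**What I did**
1. I pushed the pusher to its stop; the packer then stuck out 40 mm.
2. I drew the packer right out with the gripper leaned about 17°, and the stack dropped.
3. I regripped the packer upright on the apron and laid it in the tray's pocket.
4. I gripped the shoe by its fin and set it down on the packer between the corner stops.

**Last checks**
- **Packer:** it lies flat with its top at 28.3 mm (28 expected when fully home), within about 0.5 mm of the tray's centre.
- **Shoe:** its fin top is at 83.3 mm (83 expected). It sits within about 0.7 mm of the stops' centre and 0.5° of the tray's direction, and its base is level.
- **Magazine:** the stack top is at 84.8 mm, so four packers remain, and the apron is empty.
- **Other things on the bench:** in the final side and top pictures nothing else, including the black, blue and pink look-alikes, appears to have moved.

**What went wrong or disagreed**
- **Lean angle:** the first lean, of 30°, ran joint 5 to its lower limit and the pose came out wrong. I saw no contact force. I backed off and used 17°.
- **Camera positions:** the top and side cameras differed by 2 to 6 mm on some positions, so I used the wrist camera at each grasp and placing.
- **Shoe base fit:** my final box fit of the shoe's base plate also took in the stops and gave 139 x 101 mm, so I judged its position by the fin.

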